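# Set up the drying rack, load the lacquered lids and start the cure timer

### The arm

A 6-joint arm with a two-finger parallel gripper is mounted at the origin on the work surface. World frame = base frame: x ahead of the robot, y to its left, z up, the work surface at z = 0. Lengths are in m, angles in rad, forces in N, time in s.
With the tool pointing down it reaches from about 0.35 to 0.775 m from the base axis. Payload 7.3 kg.
Tool frame: the origin (TCP) lies at the very end of the fingers, on their centre line; the grasp point (between the pads) lies 19 mm behind it (robot.tcp_to_grasp is the distance from the TCP to the grasp point, in m); z points along the fingers, y is the line along which they close (so a half turn about z gives the same grasp; the last joint's range is limited). The gripper opens to 92 mm and grips with 3 to 60 N. Pads are 19 mm wide; open, the fingers measure 130 mm over their backs; the gripper's body (75 mm by 190 mm) begins 47 mm behind the grasp point.
Start: joints at [1.139, 0.342, 1.524, -0, 1.275, -0.146], TCP at [0.148, 0.504, 0.227] pointing down, gripper open.
Joint ranges: [-2.53, 2.53], [-0.77, 2.02], [0.04, 2.7], [-1, 4.14], [0.28, 2.66], [-3.11, 3.11]. Speed limits (rad/s): [2.57, 2.57, 3.14, 3.14, 3.14, 3.14].

### API

Orientations are given as a unit quaternion [w, x, y, z].
In Python, from cell import sensors, eyes, order, robot gives the robot as it stands. The module is installed in compiled form; this text tells all that it offers.
- The arm moves only by the tool arm_command, never from a script. Its argument "commands" is a list of rows, each an object of numbers: "x", "y", "z": the shift along the world's x, y, z scaled (see below); "ax", "ay", "az": the turn, a rotation vector about the world's x, y, z scaled (see below); "gripper": the closure, from -1 (fully open) to 1 (shut). In form: [{"x": .., "y": .., "z": .., "ax": .., "ay": .., "az": .., "gripper": ..}, ...]. A call has exactly 5 rows; each row shifts and turns the commanded pose from where the row before left it; what a row does not reach is not made up. The controller multiplies each number of a shift by 0.02 m and each number of a turn by 4 degrees. A row lasts 1/10 s, in which the tool goes at most 50 mm and 8.59 degrees, less where a joint would pass 70% of its speed; a pose out of reach is approached as far as the arm can. A call with a number of a shift or a turn outside -1 to 1 is refused whole. A call with a gripper value outside its range is refused whole. The fingers move at their own pace and stop on an object; "newtons" is the grip in N (left out, the last holds). Time passes only in rows, so rows that do not move let the fingers close, or fill a call up. It gives the time, the measured TCP pose, the force, the opening and the grip force at its end, in the units of the state.
- sensors.get_state(): the state, without advancing time (a new reading comes with each control period).
- eyes.read_camera(name): name is "side" or "top"; returns the picture (400x640x3 uint8, red, green, blue); there is no depth.
- eyes.get_calibration(name): a dict with "camera_matrix" (3x3 intrinsics, pixels), "cam_to_world" (4x4, takes a point from camera to world coordinates). Camera axes: x right, y up, looking along -z (the intrinsics and any distortion apply to the point x, -y, -z); pixel columns grow to the right and rows downward; lengths in m; the calibration is good to about 2 mm. A picture is of the moment at which its call begins. get_calibration takes no time and is no camera call.
- order.sign_off(): hands the job in; it is judged then, once.
The state is a dict: "time_s": time; "qpos": joint angles; "dq": joint speeds; "joint_efforts": joint torques, N m; "eef_pos": TCP position; "tool_rot": TCP orientation; "ft_force": force on the tool from outside, world axes, zero at the start; "torque": the same for the moment, N m; "width": finger opening in m; "finger_force": force on a finger pad.
Only numpy, scipy, OpenCV 4.12 (cv2) and the standard library are available. Lean on these libraries where they do the work, as an engineer would, in place of code of your own. Each camera call takes 0.05 s, during which the arm holds its last target. There are 200 camera calls.

### The job

Swing the rack's folded brace out until it clicks fully home at its end stop, then lay every lacquered lid that is on the bench squarely across the brace and the fixed arm, grip upward, roughly centred between the arms and not touching another lid. Once all are laid, set the cure timer: pull the dial out, turn it clockwise to the longest mark and push it fully back in. Leave the bowl, jar and blue box where they are.

Things in the scene. Friction and masses are not known exactly. Their poses are not given: they have to be found in the camera images.
- rack: Fixed frame of a steel drying rack. Origin on the bench, level with the hinge in x, midway between the two arms in y; z up. Its fixed arm (16 mm wide, top 60 mm above the bench) runs along -x at y = -55 mm; the brace, swung out, lies parallel at y = +55 mm, same height. Lids rest on the two arms anywhere between x = -20 and -193 mm. The base (x -20 to 40 mm) is lower.
- rack_post (a point): Middle of the upright steel post (18 mm dia, from 60 to 105 mm above the bench) at the end of the rack's fixed arm, at x = -205 mm, y = -55 mm of the rack.
- brace_hinge (a point): Point on the vertical hinge axis of the brace, 60 mm above the bench, at x = 0, y = +55 mm of the rack.
- brace_post (a point): Middle of the upright wooden post (18 mm dia, from 60 to 105 mm above the bench) at the end of the swing-out brace, 205 mm from the hinge axis. The brace is a 16 mm wide steel bar with a foot under its end. Pinch or push the post.
- brace (a joint): Angle of the brace in rad: 0 folded (pointing along the rack's +y), grows anticlockwise from above to 1.571 swung out (along the rack's -x). Light friction (0.06 N m) holds it anywhere. From about 1.15 rad a spring detent resists (2 to 4 N at the post); past 1.37 rad it snaps the brace on to its end stop at 1.571 and holds it there.
- dial_pull (a joint): How far the timer dial is pulled out (upward), in m: 0 fully pushed in, 0.012 fully out. Friction of about 2.5 N; it stays where it is left.
- dial (a joint): Timer dial angle in rad, growing clockwise from above: 0 at the shortest white mark (off), 0.65 middle mark, 1.30 longest mark (long cure); stops at -0.12 and 1.42. Pushed in, it is locked to its mark with about 0.1 rad of play; it turns freely (0.03 N m) when pulled out 11 mm or more. Pushed in near a mark it centres itself in that mark's notch.
- dial_grip (a point): Middle of the dial's bar grip, on the dial's vertical axis, on top of the grey timer box (120 x 120 x 60 mm); 92 mm above the bench when pushed in. The bar is 44 mm long (point x; +x is the end with the white pointer) and 14 mm wide (y); it stands from 22 mm below (on a round skirt, 54 mm dia) to 10 mm above this point. The point rises and turns with the dial.
- mat: A cork mat, 340 x 240 x 4 mm, fixed to the bench, on which the lids wait. Origin at the centre of its underside.
- bowl: A lacquered bowl, 116 mm wide, 65 mm high, origin at the centre of its underside. Not part of the job.
- jar: An amber glass jar, 68 mm dia, 85 mm high, origin at the centre of its underside. Not part of the job.
- block: A dark blue box, 70 x 100 x 50 mm, origin at the centre of its underside. Not part of the job.
- lid0_center (a point): Centre (26 mm above its underside) of a long dark lacquered lid: a plate 34 mm (x) by 190 mm (y) by 10 mm, with a wooden grip block in the middle of its top, 28 mm (x) by 22 mm (y), standing from 10 to 52 mm above the underside. About 0.13 kg. Three or four such lids are present; None if absent.
- lid1_center (a point): Centre (26 mm above its underside) of a long dark lacquered lid: a plate 34 mm (x) by 190 mm (y) by 10 mm, with a wooden grip block in the middle of its top, 28 mm (x) by 22 mm (y), standing from 10 to 52 mm above the underside. About 0.13 kg. Three or four such lids are present; None if absent.
- lid2_center (a point): Centre (26 mm above its underside) of a long dark lacquered lid: a plate 34 mm (x) by 190 mm (y) by 10 mm, with a wooden grip block in the middle of its top, 28 mm (x) by 22 mm (y), standing from 10 to 52 mm above the underside. About 0.13 kg. Three or four such lids are present; None if absent.
- lid3_center (a point): Centre (26 mm above its underside) of a long dark lacquered lid: a plate 34 mm (x) by 190 mm (y) by 10 mm, with a wooden grip block in the middle of its top, 28 mm (x) by 22 mm (y), standing from 10 to 52 mm above the underside. About 0.13 kg. Three or four such lids are present; None if absent.
Not all that is in view belongs to the job. Leave any white look-alike of the part that bears lid0_center alone.

How it is judged:
By the outcome, as a careful person would: the job done as asked, in the order asked, and still so for the second after the job is handed in, with the robot touching nothing.
Of lid0, lid1, lid2, lid3 only 3 to 4 are there at a start; the rules pass over those that are not, and their reading is None.
At some moment in a run one of lid0, lid1, lid2, lid3 may be knocked a few centimetres aside while the robot is not near it.
Once in a run the grip may slacken for a moment while it holds something.
It also fails if it takes over 210 s, if anything falls off the work surface, if the arm or the gripper's body presses on something with over 40 N, if the wrist force passes 120 N, or if a joint passes its speed limit or range.

## Working session

There is one attempt and no reset: what is moved stays moved. The work goes in short steps, Python scripts to look and compute and a tool call to move; the robot and the scene stay as the last step left them, time stands still between calls to the robot, and variables do not carry over. Pictures are saved under pics/ and viewed, at most 14 in all, crops included, and the job is handed in when it is done.

Besides the shell and the picture viewer there is one more tool, called after "Request:" as name(argument=value, ...), one argument or row to a line, values as JSON. arm_command: Moves the arm, as the interface text tells. Shifts and turns lie within -1 to 1; 1 stands for 0.02 m of shift or 4 degrees of turn. Its arguments: {"type":"object","properties":{"commands":{"type":"array"},"newtons":{"type":"number"}},"required":["commands"]}

```bash
mkdir -p pics
cat > h.py <<'E'
import numpy as np, cv2
from cell import sensors, eyes, order, robot
def snap(n,f=None):
    im=eyes.read_camera(n)
    if f: cv2.imwrite('pics/'+f,im[:,:,::-1])
    return im
def ray(n,u,v):
    c=eyes.get_calibration(n);K=np.array(c['camera_matrix']);T=np.array(c['cam_to_world'])
    d=np.linalg.inv(K)@[u,v,1]; d=T[:3,:3]@(d*[1,-1,-1]); return T[:3,3],d
def onz(n,u,v,z):
    o,d=ray(n,u,v); return (o+d*(z-o[2])/d[2]).round(4)
def pix(n,p):
    c=eyes.get_calibration(n);K=np.array(c['camera_matrix']);T=np.array(c['cam_to_world'])
    q=K@((T[:3,:3].T@(np.array(p)-T[:3,3]))*[1,-1,-1]); return (q[:2]/q[2]).round(1)
E
python3 - <<'E'
from h import *
snap('top','t0.png');snap('side','s0.png')
for n in('top','side'):
    c=eyes.get_calibration(n);print(c)
s=sensors.get_state();print(s)
E
```

```text
{'camera_matrix': array([[361.75779851,   0.        , 318.41602812],
       [  0.        , 361.75779851, 199.92072812],
       [  0.        ,   0.        ,   1.        ]]), 'cam_to_world': array([[-0.00884663,  0.98687501, -0.16124348,  0.31953284],
       [-0.99990687, -0.01040606, -0.00882937, -0.09911961],
       [-0.01039139,  0.16115035,  0.98687516,  1.02625967],
       [ 0.        ,  0.        ,  0.        ,  1.        ]])}
{'camera_matrix': array([[393.19125594,   0.        , 326.13298799],
       [  0.        , 393.19125594, 200.7096036 ],
       [  0.        ,   0.        ,   1.        ]]), 'cam_to_world': array([[ 0.68179744, -0.60933887,  0.40479426,  0.90570958],
       [ 0.73151304,  0.56304465, -0.38453789, -0.51167946],
       [ 0.00639664,  0.55828923,  0.82962173,  0.96663432],
       [ 0.        ,  0.        ,  0.        ,  1.        ]])}
{'time_s': 0.1, 'qpos': array([ 1.13897012e+00,  3.42639391e-01,  1.52491638e+00, -7.06853797e-07,
        1.27539484e+00, -1.45991078e-01]), 'dq': array([-2.81644794e-03, -7.42426767e-04, -6.44200052e-04,  5.18491456e-04,
        9.07076151e-05, -2.02976186e-04]), 'joint_efforts': array([ 2.12741172e-03, -4.32007670e+01, -2.44693440e+01,  7.21182232e-02,
        5.26067102e-02, -1.01691769e-04]), 'eef_pos': array([0.14785064, 0.50337644, 0.22612333]), 'tool_rot': array([-1.93121627e-04,  1.42431400e-01,  9.89804443e-01, -6.50936272e-04]), 'ft_force': array([-0.11970611, -0.42542991,  0.38426889]), 'torque': array([-0.01608996,  0.00472849, -0.0078307 ]), 'finger_force': 0.0, 'width': 0.09217521421865828}
```

View pics/t0.png

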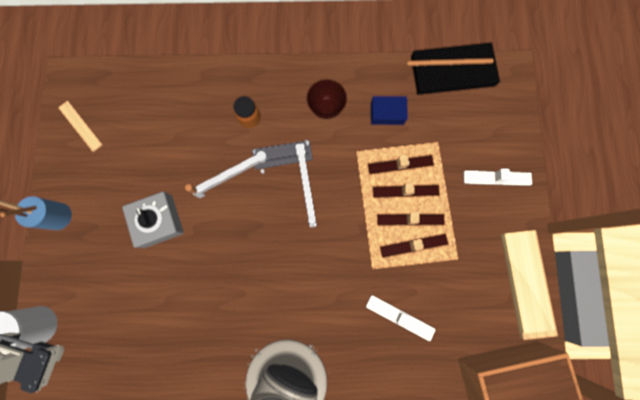

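View pics/s0.png

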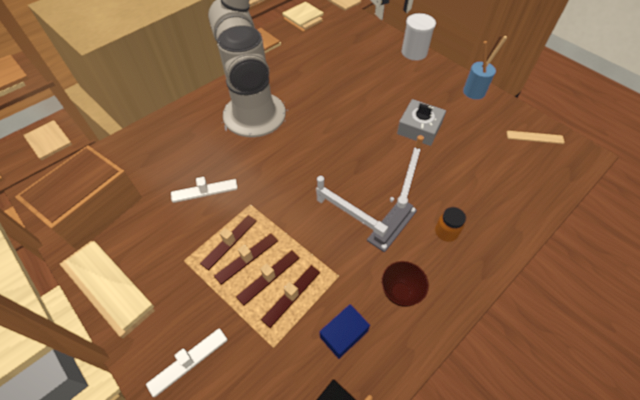

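The top view shows four dark lids on the mat, with grips near (404,162), (409,189), (411,219) and (417,245). The two white look-alikes at (498,177) and (400,317) are to be left alone. The rack's fixed arm runs (300,147)→(312,225), the brace (263,156)→(190,188), and the timer is at (150,218). I'll confirm with an enlarged crop.

Run:
```python
import cv2
a=cv2.imread('pics/t0.png')
cv2.imwrite('pics/c1.png',cv2.resize(a[130:270,115:325],None,fx=3.8,fy=3.8,interpolation=cv2.INTER_CUBIC))
b=cv2.imread('pics/s0.png')
cv2.imwrite('pics/c2.png',cv2.resize(b[90:250,300:480],None,fx=3.7,fy=3.7,interpolation=cv2.INTER_CUBIC))
cv2.imwrite('pics/c3.png',cv2.resize(a[135:275,350:470],None,fx=4.2,fy=4.2,interpolation=cv2.INTER_CUBIC))
```

```text
(no output)
```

View pics/c1.png

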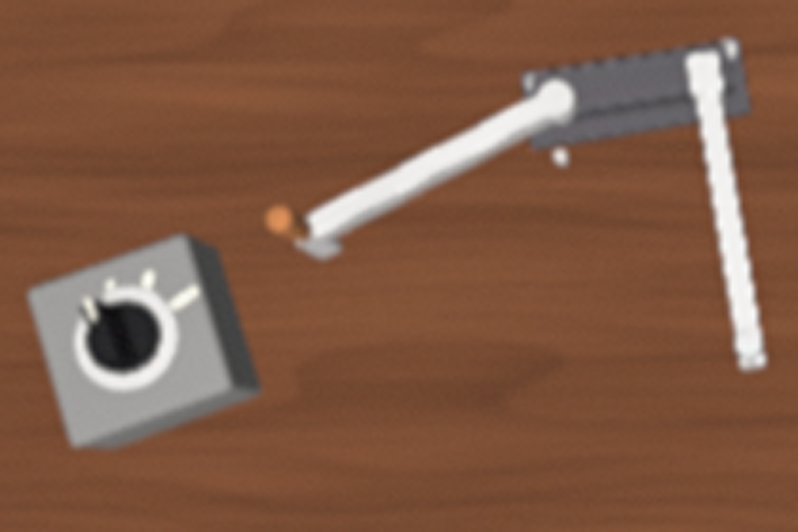

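View pics/c2.png

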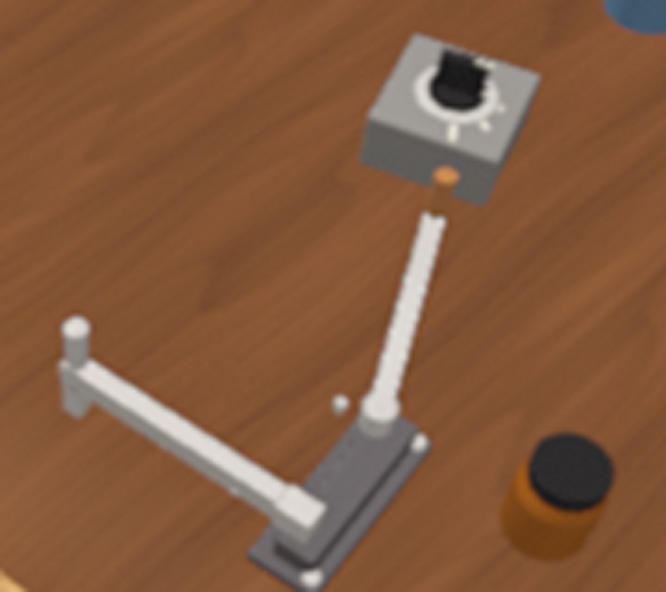

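View pics/c3.png

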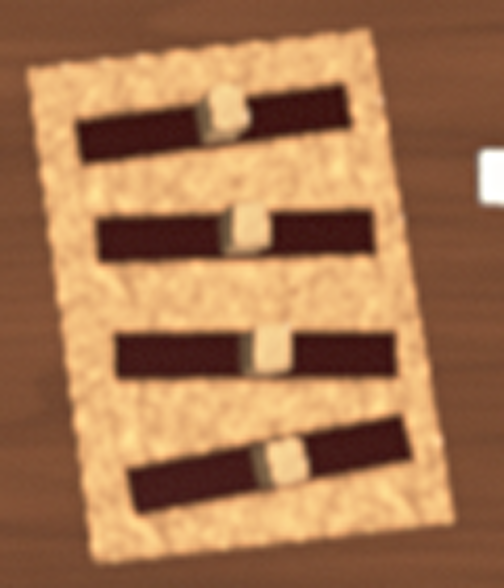

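```bash
cat >> h.py <<'E'
def lids(im,n='top',zt=0.014):
    hsv=cv2.cvtColor(im,cv2.COLOR_RGB2HSV); R=im.astype(int)
    m=((R.max(2)<85)&(R[:,:,0]>R[:,:,2]+12)&(R[:,:,0]>R[:,:,1]+12)).astype(np.uint8)*255
    m=cv2.morphologyEx(m,cv2.MORPH_CLOSE,np.ones((3,21),np.uint8))
    out=[]
    for c in cv2.findContours(m,cv2.RETR_EXTERNAL,cv2.CHAIN_APPROX_NONE)[0]:
        if cv2.contourArea(c)<350: continue
        r=cv2.minAreaRect(c)
        if max(r[1])<45 or min(r[1])>25: continue
        b=np.array([onz(n,u,v,zt)[:2] for u,v in cv2.boxPoints(r)])
        e=b[1]-b[0] if np.linalg.norm(b[1]-b[0])>np.linalg.norm(b[2]-b[1]) else b[2]-b[1]
        if e[1]<0:e=-e
        out.append((np.array(r[0]).round(1),b.mean(0).round(4),round(float(np.degrees(np.arctan2(-e[0],e[1]))),1),round(float(np.linalg.norm(e)),3)))
    return out
E
python3 - <<'E'
from h import *
im=cv2.imread('pics/t0.png')[:,:,::-1]
for l in lids(im): print(l)
# grips: light patches in mat region at z .056
c1=lambda x,y:(x/3.8+115-.37,y/3.8+130-.37)
c2=lambda x,y:(x/3.7+300-.37,y/3.7+90-.37)
c3=lambda x,y:(x/4.2+350-.37,y/4.2+135-.37)
for p in [(230,112),(250,227),(272,348),(287,460)]: print('grip',onz('top',*c3(*p),.056))
P=lambda nm,a,b,z:print(nm,onz('top',*c1(*a),z),onz('side',*c2(*b),z))
P('hinge',(557,100),(381,407),.064)
P('bracepost',(279,219),(446,176),.105)
P('fixpost',(751,362),(76,327),.105)
P('dialtop',(124,322),(462,68),.102)
P('dialskirt',(126,338),(456,92),.063)
for p in [(704,57),(747,345)]: print('arm',onz('top',*c1(*p),.06))
for p in [(27,292),(185,235),(235,385),(73,447)]: print('box',p,onz('top',*c1(*p),.06 if p!=(73,447) else .06))
for p in [(90,312),(110,286),(148,279),(185,297)]: print('mark',onz('top',*c1(*p),.06))
print(pix('top',[.148,.504,.227]))
E
```

```text
(array([413.6, 245.1]), array([ 0.3554, -0.3529]), 10.7, 0.183)
(array([410.5, 219. ]), array([ 0.428 , -0.3477]), -0.6, 0.182)
(array([405.9, 190.8]), array([ 0.5087, -0.3387]), 0.8, 0.182)
(array([400.2, 164.1]), array([ 0.5869, -0.3263]), 7.5, 0.183)
grip [ 0.5835 -0.3286  0.056 ]
grip [ 0.5065 -0.3379  0.056 ]
grip [ 0.4275 -0.3481  0.056 ]
grip [ 0.3562 -0.3539  0.056 ]
hinge [0.6011 0.066  0.064 ] [0.6067 0.0651 0.064 ]
bracepost [0.5071 0.2485 0.105 ] [0.5085 0.2478 0.105 ]
fixpost [ 0.4056 -0.0746  0.105 ] [ 0.4192 -0.0731  0.105 ]
dialtop [0.4374 0.3519 0.102 ] [0.4365 0.3578 0.102 ]
dialskirt [0.4309 0.3687 0.063 ] [0.431  0.3693 0.063 ]
arm [ 0.6335 -0.0404  0.06  ]
arm [ 0.4219 -0.0707  0.06  ]
box (27, 292) [0.465  0.4435 0.06  ]
box (185, 235) [0.5052 0.3326 0.06  ]
box (235, 385) [0.3972 0.2907 0.06  ]
box (73, 447) [0.3548 0.4024 0.06  ]
mark [0.4502 0.3972 0.06  ]
mark [0.4687 0.3842 0.06  ]
mark [0.4735 0.3573 0.06  ]
mark [0.4602 0.3299 0.06  ]
[ 38.4 343.6]
```

Request:
arm_command(
  commands=[
    {"x":1,"y":-0.71,"z":-0.2,"az":0.23,"gripper":-1},
    {"x":1,"y":-0.71,"z":-0.2,"az":0.23,"gripper":-1},
    {"x":1,"y":-0.71,"z":-0.2,"az":0.23,"gripper":-1},
    {"x":1,"y":-0.71,"z":-0.2,"az":0.23,"gripper":-1},
    {"x":1,"y":-0.71,"z":-0.2,"az":0.23,"gripper":-1},
  ],
  newtons=20,
)

```text
invalid input at $.commands[0]: expected keys x, y, z, ax, ay, az, gripper
```

Request:
arm_command(
  commands=[
    {"x":1,"y":-0.71,"z":-0.2,"az":0.23,"gripper":-1},
    {"x":1,"y":-0.71,"z":-0.2,"az":0.23,"gripper":-1},
    {"x":1,"y":-0.71,"z":-0.2,"az":0.23,"gripper":-1},
    {"x":1,"y":-0.71,"z":-0.2,"az":0.23,"gripper":-1},
    {"x":1,"y":-0.71,"z":-0.2,"az":0.23,"gripper":-1},
  ],
)

```text
invalid input at $.commands[0]: expected keys x, y, z, ax, ay, az, gripper
```

Request:
arm_command(
  commands=[
    {"x":1,"y":-0.71,"z":-0.2,"az":0.23,"gripper":-1},
    {"x":1,"y":-0.71,"z":-0.2,"az":0.23,"gripper":-1},
    {"x":1,"y":-0.71,"z":-0.2,"az":0.23,"gripper":-1},
    {"x":1,"y":-0.71,"z":-0.2,"az":0.23,"gripper":-1},
    {"x":1,"y":-0.71,"z":-0.2,"az":0.23,"gripper":-1},
  ],
)

```text
invalid input at $.commands[0]: expected keys x, y, z, ax, ay, az, gripper
```

Request:
arm_command(
  commands=[
    {"x":1,"y":-0.71,"z":-0.2,"az":0.23,"gripper":-1},
    {"x":1,"y":-0.71,"z":-0.2,"az":0.23,"gripper":-1},
    {"x":1,"y":-0.71,"z":-0.2,"az":0.23,"gripper":-1},
    {"gripper":-1},
    {"gripper":-1},
  ],
)

```text
invalid input at $.commands[0]: expected keys x, y, z, ax, ay, az, gripper
```

All keys are required, so I'll resend in full.

Request:
arm_command(
  commands=[
    {"x":1,"y":-0.71,"z":-0.2,"ax":0,"ay":0,"az":0.23,"gripper":-1},
    {"x":1,"y":-0.71,"z":-0.2,"ax":0,"ay":0,"az":0.23,"gripper":-1},
    {"x":1,"y":-0.71,"z":-0.2,"ax":0,"ay":0,"az":0.23,"gripper":-1},
    {"x":1,"y":-0.71,"z":-0.2,"ax":0,"ay":0,"az":0.23,"gripper":-1},
    {"x":1,"y":-0.71,"z":-0.2,"ax":0,"ay":0,"az":0.23,"gripper":-1},
  ],
  newtons=20,
)

```text
time_s: 0.6
eef_pos: [0.2485, 0.4319, 0.2062]
tool_rot: [-0.0, 0.102, 0.995, -0.0]
ft_force: [0.4, 0.5, 0.4]
width: 0.0919
finger_force: 0.0
```

Request:
arm_command(
  commands=[
    {"x":1,"y":-0.71,"z":-0.2,"ax":0,"ay":0,"az":0.23,"gripper":-1},
    {"x":1,"y":-0.71,"z":-0.2,"ax":0,"ay":0,"az":0.23,"gripper":-1},
    {"x":1,"y":-0.71,"z":-0.2,"ax":0,"ay":0,"az":0.23,"gripper":-1},
    {"x":1,"y":-0.71,"z":-0.2,"ax":0,"ay":0,"az":0.23,"gripper":-1},
    {"x":1,"y":-0.71,"z":-0.2,"ax":0,"ay":0,"az":0.23,"gripper":-1},
  ],
)

```text
time_s: 1.1
eef_pos: [0.3486, 0.3609, 0.1862]
tool_rot: [-0.0, 0.062, 0.998, -0.0]
ft_force: [0.3, 0.8, 0.1]
width: 0.0918
finger_force: 0.0
```

Request:
arm_command(
  commands=[
    {"x":1,"y":-0.71,"z":-0.2,"ax":0,"ay":0,"az":0.23,"gripper":-1},
    {"x":1,"y":-0.71,"z":-0.2,"ax":0,"ay":0,"az":0.23,"gripper":-1},
    {"x":1,"y":-0.71,"z":-0.2,"ax":0,"ay":0,"az":0.23,"gripper":-1},
    {"x":1,"y":-0.71,"z":-0.2,"ax":0,"ay":0,"az":0.23,"gripper":-1},
    {"x":1,"y":-0.71,"z":-0.2,"ax":0,"ay":0,"az":0.23,"gripper":-1},
  ],
)

```text
time_s: 1.6
eef_pos: [0.4485, 0.29, 0.1662]
tool_rot: [-0.0, 0.022, 1.0, -0.0]
ft_force: [-0.6, -0.0, 0.7]
width: 0.0921
finger_force: 0.0
```

Request:
arm_command(
  commands=[
    {"x":1,"y":-0.71,"z":-0.2,"ax":0,"ay":0,"az":0.23,"gripper":-1},
    {"x":1,"y":-0.71,"z":-0.2,"ax":0,"ay":0,"az":0.23,"gripper":-1},
    {"x":1,"y":-0.71,"z":-0.2,"ax":0,"ay":0,"az":0.23,"gripper":-1},
    {"x":0,"y":0,"z":0,"ax":0,"ay":0,"az":0,"gripper":-1},
    {"x":0,"y":0,"z":0,"ax":0,"ay":0,"az":0,"gripper":-1},
  ],
)

```text
time_s: 2.1
eef_pos: [0.5077, 0.2479, 0.1542]
tool_rot: [-0.001, -0.001, 1.0, -0.0]
ft_force: [-0.5, 0.4, 0.1]
width: 0.0915
finger_force: 0.0
```

Request:
arm_command(
  commands=[
    {"x":0,"y":0,"z":-0.82,"ax":0,"ay":0,"az":0,"gripper":-1},
    {"x":0,"y":0,"z":-0.82,"ax":0,"ay":0,"az":0,"gripper":-1},
    {"x":0,"y":0,"z":-0.82,"ax":0,"ay":0,"az":0,"gripper":-1},
    {"x":0,"y":0,"z":-0.82,"ax":0,"ay":0,"az":0,"gripper":-1},
    {"x":0,"y":0,"z":-0.82,"ax":0,"ay":0,"az":0,"gripper":-1},
  ],
)

```text
time_s: 2.6
eef_pos: [0.5069, 0.2491, 0.0724]
tool_rot: [-0.0, -0.002, 1.0, 0.0]
ft_force: [-0.3, -0.2, 0.2]
width: 0.0917
finger_force: 0.0
```

Request:
arm_command(
  commands=[
    {"x":0,"y":0,"z":0,"ax":0,"ay":0,"az":0,"gripper":1},
    {"x":0,"y":0,"z":0,"ax":0,"ay":0,"az":0,"gripper":1},
    {"x":0,"y":0,"z":0,"ax":0,"ay":0,"az":0,"gripper":1},
    {"x":0,"y":0,"z":0,"ax":0,"ay":0,"az":0,"gripper":1},
    {"x":0,"y":0,"z":0,"ax":0,"ay":0,"az":0,"gripper":1},
  ],
)

```text
time_s: 3.1
eef_pos: [0.5083, 0.2483, 0.0735]
tool_rot: [0.001, -0.002, 1.0, 0.0]
ft_force: [0.0, -0.1, 0.1]
width: 0.0565
finger_force: 0.0
```

Run:
```python
from h import *
s=sensors.get_state();p=s['eef_pos'];print(p,s['width'],s['finger_force'],s['time_s'])
h=np.array([.603,.0655]);r=np.linalg.norm(p[:2]-h);a=np.degrees(np.arctan2(-(p[0]-h[0]),p[1]-h[1]));print(r,a)
A=np.radians(np.linspace(a,98.2,21));q=h+.205*np.c_[-np.sin(A),np.cos(A)]
print((np.diff(q,axis=0)/.02).round(2).tolist(),q[-1])
```

```text
[0.50830441 0.24829315 0.07346925] 0.05650148020054588 0.0 3.1
0.20586546604271513 27.38631687558789
[[-0.55, -0.31], [-0.53, -0.34], [-0.51, -0.37], [-0.49, -0.41], [-0.46, -0.43], [-0.43, -0.46], [-0.4, -0.49], [-0.37, -0.51], [-0.34, -0.53], [-0.31, -0.55], [-0.27, -0.57], [-0.24, -0.59], [-0.2, -0.6], [-0.16, -0.61], [-0.12, -0.62], [-0.09, -0.63], [-0.05, -0.63], [-0.01, -0.63], [0.03, -0.63], [0.07, -0.63]] [0.40009587 0.03626107]
```

Request:
arm_command(
  commands=[
    {"x":0,"y":0,"z":0,"ax":0,"ay":0,"az":0,"gripper":1},
    {"x":0,"y":0,"z":0,"ax":0,"ay":0,"az":0,"gripper":1},
    {"x":0,"y":0,"z":0,"ax":0,"ay":0,"az":0,"gripper":1},
    {"x":0,"y":0,"z":0,"ax":0,"ay":0,"az":0,"gripper":1},
    {"x":0,"y":0,"z":0,"ax":0,"ay":0,"az":0,"gripper":1},
  ],
)

```text
time_s: 3.6
eef_pos: [0.5078, 0.2485, 0.0727]
tool_rot: [-0.0, -0.002, 1.0, 0.0]
ft_force: [-0.4, -0.3, -1.3]
width: 0.0176
finger_force: 20.0
```

Request:
arm_command(
  commands=[
    {"x":0,"y":0,"z":0,"ax":0,"ay":0,"az":0,"gripper":1},
    {"x":0,"y":0,"z":0,"ax":0,"ay":0,"az":0,"gripper":1},
    {"x":-0.55,"y":-0.31,"z":0,"ax":0,"ay":0,"az":0,"gripper":1},
    {"x":-0.53,"y":-0.34,"z":0,"ax":0,"ay":0,"az":0,"gripper":1},
    {"x":-0.51,"y":-0.37,"z":0,"ax":0,"ay":0,"az":0,"gripper":1},
  ],
)

```text
time_s: 4.1
eef_pos: [0.4756, 0.2282, 0.0727]
tool_rot: [-0.0, -0.002, 1.0, 0.0]
ft_force: [-0.2, 3.5, -1.5]
width: 0.0176
finger_force: 20.0
```

Request:
arm_command(
  commands=[
    {"x":-0.49,"y":-0.41,"z":0,"ax":0,"ay":0,"az":0,"gripper":1},
    {"x":-0.46,"y":-0.43,"z":0,"ax":0,"ay":0,"az":0,"gripper":1},
    {"x":-0.43,"y":-0.46,"z":0,"ax":0,"ay":0,"az":0,"gripper":1},
    {"x":-0.4,"y":-0.49,"z":0,"ax":0,"ay":0,"az":0,"gripper":1},
    {"x":-0.37,"y":-0.51,"z":0,"ax":0,"ay":0,"az":0,"gripper":1},
  ],
)

```text
time_s: 4.6
eef_pos: [0.4318, 0.1819, 0.0727]
tool_rot: [-0.001, -0.002, 1.0, 0.0]
ft_force: [-1.8, 2.9, 0.9]
width: 0.0177
finger_force: 20.0
```

Request:
arm_command(
  commands=[
    {"x":-0.34,"y":-0.53,"z":0,"ax":0,"ay":0,"az":0,"gripper":1},
    {"x":-0.31,"y":-0.55,"z":0,"ax":0,"ay":0,"az":0,"gripper":1},
    {"x":-0.27,"y":-0.57,"z":0,"ax":0,"ay":0,"az":0,"gripper":1},
    {"x":-0.24,"y":-0.59,"z":0,"ax":0,"ay":0,"az":0,"gripper":1},
    {"x":-0.2,"y":-0.6,"z":0,"ax":0,"ay":0,"az":0,"gripper":1},
  ],
)

```text
time_s: 5.1
eef_pos: [0.4057, 0.1239, 0.0728]
tool_rot: [0.0, -0.002, 1.0, -0.0]
ft_force: [-1.5, 2.7, 0.3]
width: 0.0174
finger_force: 20.0
```

Request:
arm_command(
  commands=[
    {"x":-0.16,"y":-0.61,"z":0,"ax":0,"ay":0,"az":0,"gripper":1},
    {"x":-0.12,"y":-0.62,"z":0,"ax":0,"ay":0,"az":0,"gripper":1},
    {"x":-0.09,"y":-0.63,"z":0,"ax":0,"ay":0,"az":0,"gripper":1},
    {"x":-0.05,"y":-0.63,"z":0,"ax":0,"ay":0,"az":0,"gripper":1},
    {"x":-0.01,"y":-0.63,"z":0,"ax":0,"ay":0,"az":0,"gripper":1},
  ],
)

```text
time_s: 5.6
eef_pos: [0.3977, 0.0612, 0.0729]
tool_rot: [0.001, -0.002, 1.0, -0.0]
ft_force: [0.4, 0.8, -1.8]
width: 0.0174
finger_force: 20.0
```

Request:
arm_command(
  commands=[
    {"x":0.03,"y":-0.63,"z":0,"ax":0,"ay":0,"az":0,"gripper":1},
    {"x":0.07,"y":-0.6,"z":0,"ax":0,"ay":0,"az":0,"gripper":1},
    {"x":0,"y":-0.1,"z":0,"ax":0,"ay":0,"az":0,"gripper":1},
    {"x":0,"y":0,"z":0,"ax":0,"ay":0,"az":0,"gripper":1},
    {"x":0,"y":0,"z":0,"ax":0,"ay":0,"az":0,"gripper":1},
  ],
)

```text
time_s: 6.1
eef_pos: [0.3998, 0.0354, 0.0729]
tool_rot: [0.001, -0.001, 1.0, 0.0]
ft_force: [0.4, 2.2, 1.2]
width: 0.0174
finger_force: 20.0
```

Request:
arm_command(
  commands=[
    {"x":0,"y":-0.1,"z":0,"ax":0,"ay":0,"az":0,"gripper":1},
    {"x":0,"y":0,"z":0,"ax":0,"ay":0,"az":0,"gripper":-0.4},
    {"x":0,"y":0,"z":0,"ax":0,"ay":0,"az":0,"gripper":-0.4},
    {"x":0,"y":0,"z":0,"ax":0,"ay":0,"az":0,"gripper":-0.4},
    {"x":0,"y":0,"z":0.5,"ax":0,"ay":0,"az":0,"gripper":-0.4},
  ],
)

```text
time_s: 6.6
eef_pos: [0.3986, 0.0337, 0.0823]
tool_rot: [-0.001, -0.001, 1.0, 0.0]
ft_force: [0.1, 0.2, 0.2]
width: 0.0452
finger_force: 0.0
```

Request:
arm_command(
  commands=[
    {"x":0,"y":0,"z":1,"ax":0,"ay":0,"az":0,"gripper":-0.4},
    {"x":0,"y":0,"z":1,"ax":0,"ay":0,"az":0,"gripper":-0.4},
    {"x":0,"y":0,"z":1,"ax":0,"ay":0,"az":0,"gripper":-0.4},
    {"x":0,"y":-1,"z":1,"ax":0,"ay":0,"az":0,"gripper":-0.4},
    {"x":0,"y":-1,"z":1,"ax":0,"ay":0,"az":0,"gripper":-0.4},
  ],
)

```text
time_s: 7.1
eef_pos: [0.3993, -0.0065, 0.1843]
tool_rot: [0.0, -0.002, 1.0, -0.0]
ft_force: [0.0, -0.3, 0.7]
width: 0.0643
finger_force: 0.0
```

Request:
arm_command(
  commands=[
    {"x":0,"y":-1,"z":0,"ax":0,"ay":0,"az":0,"gripper":-0.4},
    {"x":0,"y":-1,"z":0,"ax":0,"ay":0,"az":0,"gripper":-0.4},
    {"x":0,"y":-1,"z":0,"ax":0,"ay":0,"az":0,"gripper":-0.4},
    {"x":0,"y":-1,"z":0,"ax":0,"ay":0,"az":0,"gripper":-0.4},
    {"x":0,"y":-1,"z":0,"ax":0,"ay":0,"az":0,"gripper":-0.4},
  ],
)

```text
time_s: 7.6
eef_pos: [0.3992, -0.1071, 0.1835]
tool_rot: [0.0, -0.002, 1.0, -0.0]
ft_force: [-0.2, -0.8, 0.2]
width: 0.0642
finger_force: 0.0
```

Run:
```python
from h import *
a=snap('top','t1.png');b=snap('side','s1.png')
for l in lids(a): print(l)
c=lambda a,s:cv2.resize(np.ascontiguousarray(a),None,fx=s,fy=s,interpolation=cv2.INTER_CUBIC)
A=c(a[130:270,230:330],4);B=c(b[150:260,295:430],4)
w=np.zeros((560,960,3),np.uint8);w[:560,:400]=A;w[:440,400:940]=B
cv2.imwrite('pics/c4.png',cv2.resize(w[:,:,::-1],(800,467)))
```

```text
(array([413.6, 245.1]), array([ 0.3554, -0.3529]), 10.7, 0.183)
(array([408.5, 219.5]), array([ 0.4267, -0.342 ]), -0.6, 0.193)
(array([406. , 190.9]), array([ 0.5084, -0.3389]), 0.9, 0.182)
(array([400.2, 164.1]), array([ 0.5867, -0.3263]), 7.4, 0.183)
```

View pics/c4.png

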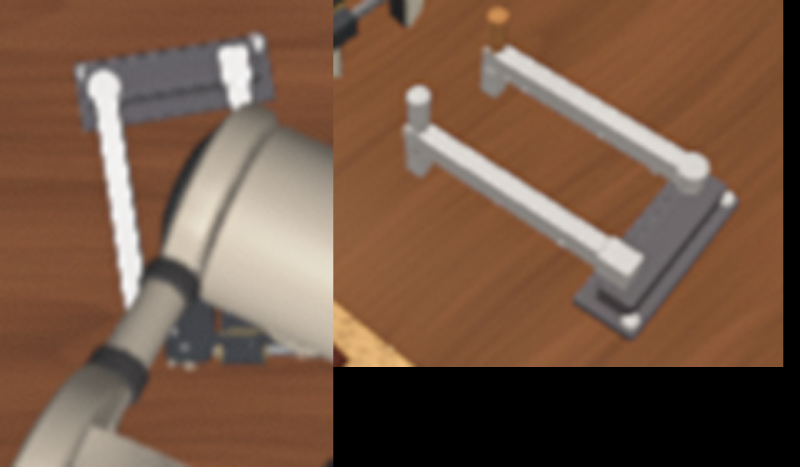

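The side crop shows the brace parallel to the fixed arm and at its stop. Next is the first lid, at (0.5855, -0.327).

Request:
arm_command(
  commands=[
    {"x":0.78,"y":-0.92,"z":-0.3,"ax":0,"ay":0,"az":0.16,"gripper":-0.1},
    {"x":0.78,"y":-0.92,"z":-0.3,"ax":0,"ay":0,"az":0.16,"gripper":-0.1},
    {"x":0.78,"y":-0.92,"z":-0.3,"ax":0,"ay":0,"az":0.16,"gripper":-0.1},
    {"x":0.78,"y":-0.92,"z":-0.3,"ax":0,"ay":0,"az":0.16,"gripper":-0.1},
    {"x":0.78,"y":-0.92,"z":-0.3,"ax":0,"ay":0,"az":0.16,"gripper":-0.1},
  ],
)

```text
time_s: 8.2
eef_pos: [0.478, -0.198, 0.1529]
tool_rot: [0.0, -0.03, 1.0, 0.0]
ft_force: [0.6, -0.3, 0.2]
width: 0.0505
finger_force: 0.0
```

Request:
arm_command(
  commands=[
    {"x":0.78,"y":-0.92,"z":-0.3,"ax":0,"ay":0,"az":0.16,"gripper":-0.1},
    {"x":0.78,"y":-0.92,"z":-0.3,"ax":0,"ay":0,"az":0.16,"gripper":-0.1},
    {"x":0.78,"y":-0.92,"z":-0.3,"ax":0,"ay":0,"az":0.16,"gripper":-0.1},
    {"x":0.78,"y":-0.92,"z":-0.3,"ax":0,"ay":0,"az":0.16,"gripper":-0.1},
    {"x":0.78,"y":-0.92,"z":-0.3,"ax":0,"ay":0,"az":0.16,"gripper":-0.1},
  ],
)

```text
time_s: 8.7
eef_pos: [0.5561, -0.2899, 0.1229]
tool_rot: [-0.0, -0.058, 0.998, 0.0]
ft_force: [0.1, 0.2, -0.4]
width: 0.0505
finger_force: 0.0
```

Request:
arm_command(
  commands=[
    {"x":0.78,"y":-0.92,"z":-0.3,"ax":0,"ay":0,"az":0.16,"gripper":-0.1},
    {"x":0.78,"y":-0.92,"z":-0.3,"ax":0,"ay":0,"az":0.16,"gripper":-0.1},
    {"x":0,"y":0,"z":0,"ax":0,"ay":0,"az":0,"gripper":-0.1},
    {"x":0,"y":0,"z":0,"ax":0,"ay":0,"az":0,"gripper":-0.1},
    {"x":0,"y":0,"z":0,"ax":0,"ay":0,"az":0,"gripper":-0.1},
  ],
)

```text
time_s: 9.2
eef_pos: [0.5863, -0.3258, 0.1112]
tool_rot: [-0.0, -0.069, 0.998, 0.0]
ft_force: [-0.3, 0.1, 0.1]
width: 0.0503
finger_force: 0.0
```

Run:
```python
from h import *
a=snap('top');
for l in lids(a): print(l)
b=snap('side')
C=cv2.resize(b[190:330,170:350],None,fx=4,fy=4,interpolation=cv2.INTER_CUBIC)
cv2.imwrite('pics/c5.png',C[:,:,::-1])
```

```text
(no output)
```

View pics/c5.png

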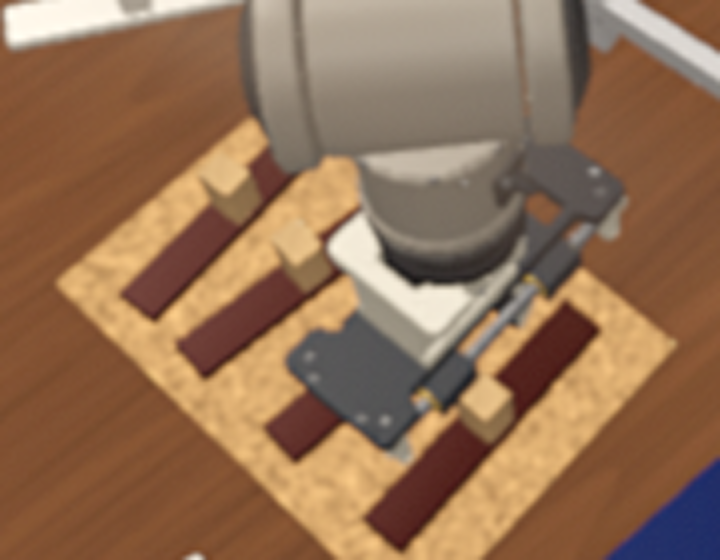

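The side crop shows the target grip top at crop (488,395), with the gripper above and behind it. I'll check that it hasn't moved.

```bash
python3 -c "
from h import *
print(onz('side',291.6,288.4,.056),pix('side',[.5855,-.327,.056]))
for p in [(228,180),(300,245)]: print(onz('side',p[0]/4+169.6,p[1]/4+189.6,.056))"
```

```text
[ 0.5921 -0.3259  0.056 ] [289.5 286.8]
[ 0.3622 -0.3555  0.056 ]
[ 0.4328 -0.3491  0.056 ]
```

Request:
arm_command(
  commands=[
    {"x":0,"y":0,"z":-0.9,"ax":0,"ay":0,"az":0,"gripper":-0.1},
    {"x":0,"y":0,"z":-0.9,"ax":0,"ay":0,"az":0,"gripper":-0.1},
    {"x":0,"y":0,"z":-0.3,"ax":0,"ay":0,"az":0,"gripper":-0.1},
    {"x":0,"y":0,"z":0,"ax":0,"ay":0,"az":0,"gripper":-0.1},
    {"x":0,"y":0,"z":0,"ax":0,"ay":0,"az":0,"gripper":-0.1},
  ],
)

```text
time_s: 9.8
eef_pos: [0.5869, -0.327, 0.0697]
tool_rot: [0.0, -0.069, 0.998, -0.0]
ft_force: [0.3, -1.1, -0.5]
width: 0.0508
finger_force: 0.0
```

Request:
arm_command(
  commands=[
    {"x":0,"y":0,"z":-0.9,"ax":0,"ay":0,"az":0,"gripper":-0.1},
    {"x":0,"y":0,"z":-0.9,"ax":0,"ay":0,"az":0,"gripper":-0.1},
    {"x":0,"y":0,"z":-0.65,"ax":0,"ay":0,"az":0,"gripper":-0.1},
    {"x":0,"y":0,"z":0,"ax":0,"ay":0,"az":0,"gripper":1},
    {"x":0,"y":0,"z":0,"ax":0,"ay":0,"az":0,"gripper":1},
  ],
  newtons=30,
)

```text
time_s: 10.3
eef_pos: [0.5869, -0.3271, 0.0204]
tool_rot: [0.0, -0.069, 0.998, -0.0]
ft_force: [-0.0, 0.4, -0.4]
width: 0.0393
finger_force: 0.0
```

Request:
arm_command(
  commands=[
    {"x":0,"y":0,"z":0,"ax":0,"ay":0,"az":0,"gripper":1},
    {"x":0,"y":0,"z":0,"ax":0,"ay":0,"az":0,"gripper":1},
    {"x":0,"y":0,"z":0,"ax":0,"ay":0,"az":0,"gripper":1},
    {"x":0,"y":0,"z":0,"ax":0,"ay":0,"az":0,"gripper":1},
    {"x":0,"y":0,"z":0.2,"ax":0,"ay":0,"az":0,"gripper":1},
  ],
)

```text
time_s: 10.8
eef_pos: [0.5862, -0.3266, 0.0234]
tool_rot: [-0.0, -0.069, 0.998, 0.0]
ft_force: [0.3, -0.4, -1.8]
width: 0.0217
finger_force: 30.0
```

Request:
arm_command(
  commands=[
    {"x":0,"y":0,"z":0.8,"ax":0,"ay":0,"az":0,"gripper":1},
    {"x":0,"y":0,"z":1,"ax":0,"ay":0,"az":0,"gripper":1},
    {"x":0,"y":0,"z":1,"ax":0,"ay":0,"az":0,"gripper":1},
    {"x":0,"y":0,"z":1,"ax":0,"ay":0,"az":0,"gripper":1},
    {"x":0,"y":0,"z":1,"ax":0,"ay":0,"az":0,"gripper":1},
  ],
)

```text
time_s: 11.3
eef_pos: [0.5865, -0.3267, 0.1215]
tool_rot: [0.0, -0.069, 0.998, -0.0]
ft_force: [0.6, 0.3, -1.8]
width: 0.0219
finger_force: 30.0
```

Request:
arm_command(
  commands=[
    {"x":-0.04,"y":0.97,"z":0.8,"ax":0,"ay":0,"az":0,"gripper":1},
    {"x":-0.04,"y":0.97,"z":0.8,"ax":0,"ay":0,"az":0,"gripper":1},
    {"x":-0.04,"y":0.97,"z":0.8,"ax":0,"ay":0,"az":0,"gripper":1},
    {"x":-0.04,"y":0.97,"z":0,"ax":0,"ay":0,"az":0,"gripper":1},
    {"x":-0.04,"y":0.97,"z":0,"ax":0,"ay":0,"az":0,"gripper":1},
  ],
)

```text
time_s: 11.8
eef_pos: [0.5824, -0.2284, 0.168]
tool_rot: [0.0, -0.069, 0.998, -0.0]
ft_force: [-0.1, -0.3, -2.1]
width: 0.0219
finger_force: 30.0
```

Request:
arm_command(
  commands=[
    {"x":-0.04,"y":0.97,"z":0,"ax":0,"ay":0,"az":0,"gripper":1},
    {"x":-0.04,"y":0.97,"z":0,"ax":0,"ay":0,"az":0,"gripper":1},
    {"x":-0.04,"y":0.97,"z":0,"ax":0,"ay":0,"az":0,"gripper":1},
    {"x":-0.04,"y":0.97,"z":0,"ax":0,"ay":0,"az":0,"gripper":1},
    {"x":-0.04,"y":0.97,"z":0,"ax":0,"ay":0,"az":0,"gripper":1},
  ],
)

```text
time_s: 12.3
eef_pos: [0.5784, -0.1312, 0.1675]
tool_rot: [-0.0, -0.069, 0.998, 0.0]
ft_force: [0.1, 0.2, -1.6]
width: 0.0221
finger_force: 30.0
```

Request:
arm_command(
  commands=[
    {"x":-0.04,"y":0.97,"z":0,"ax":0,"ay":0,"az":0,"gripper":1},
    {"x":-0.04,"y":0.97,"z":0,"ax":0,"ay":0,"az":0,"gripper":1},
    {"x":-0.04,"y":0.97,"z":0,"ax":0,"ay":0,"az":0,"gripper":1},
    {"x":-0.04,"y":0.97,"z":0,"ax":0,"ay":0,"az":0,"gripper":1},
    {"x":-0.04,"y":0.97,"z":0,"ax":0,"ay":0,"az":0,"gripper":1},
  ],
)

```text
time_s: 12.8
eef_pos: [0.5743, -0.0343, 0.1676]
tool_rot: [-0.0, -0.069, 0.998, 0.0]
ft_force: [0.2, 0.0, -0.4]
width: 0.0218
finger_force: 30.0
```

Request:
arm_command(
  commands=[
    {"x":-0.04,"y":0.97,"z":0,"ax":0,"ay":0,"az":0,"gripper":1},
    {"x":-0.04,"y":0.97,"z":0,"ax":0,"ay":0,"az":0,"gripper":1},
    {"x":0,"y":0,"z":0,"ax":0,"ay":0,"az":0,"gripper":1},
    {"x":0,"y":0,"z":0,"ax":0,"ay":0,"az":0,"gripper":1},
    {"x":0,"y":0,"z":0,"ax":0,"ay":0,"az":0,"gripper":1},
  ],
)

```text
time_s: 13.3
eef_pos: [0.573, 0.0025, 0.1677]
tool_rot: [0.0, -0.068, 0.998, -0.0]
ft_force: [-0.7, -0.3, -1.1]
width: 0.0218
finger_force: 30.0
```

Run:
```python
from h import *
b=snap('side')
C=cv2.resize(b[130:300,270:470],None,fx=3.5,fy=3.5,interpolation=cv2.INTER_CUBIC)
cv2.imwrite('pics/c6.png',C[:,:,::-1])
for l in lids(snap('top')): print(l)
s=sensors.get_state();print(s['eef_pos'],s['width'])
```

```text
(array([413.6, 245.1]), array([ 0.3554, -0.3529]), 10.9, 0.183)
(array([410.5, 219. ]), array([ 0.428 , -0.3477]), -0.6, 0.182)
(array([405.9, 190.8]), array([ 0.5086, -0.3387]), 0.8, 0.182)
[0.57303845 0.00222606 0.16767525] 0.021957213317750204
```

View pics/c6.png

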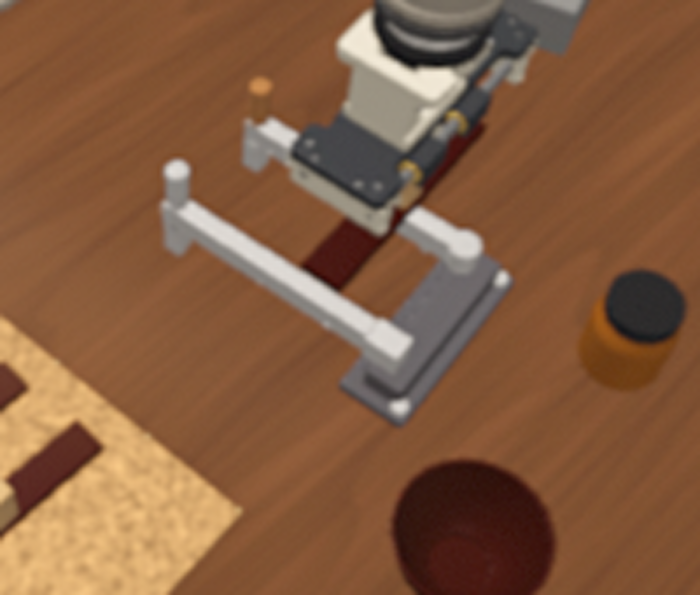

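```bash
python3 -c "
from h import *
for p in [(.586-.017,-.092,.15),(.586+.017,-.09,.15)]: print((pix('side',p)-[270,130])*3.5)"
```

```text
[298.2  267.75]
[334.95 296.1 ]
```

Request:
arm_command(
  commands=[
    {"x":0,"y":0.1,"z":-1,"ax":0,"ay":0,"az":0,"gripper":1},
    {"x":0,"y":0,"z":-1,"ax":0,"ay":0,"az":0,"gripper":1},
    {"x":0,"y":0,"z":-1,"ax":0,"ay":0,"az":0,"gripper":1},
    {"x":0,"y":0,"z":-0.8,"ax":0,"ay":0,"az":0,"gripper":1},
    {"x":0,"y":0,"z":-0.3,"ax":0,"ay":0,"az":0,"gripper":1},
  ],
)

```text
time_s: 13.9
eef_pos: [0.5721, 0.0044, 0.084]
tool_rot: [-0.001, -0.068, 0.998, 0.0]
ft_force: [0.2, 0.4, -1.5]
width: 0.0221
finger_force: 30.0
```

Request:
arm_command(
  commands=[
    {"x":0,"y":0,"z":-0.2,"ax":0,"ay":0,"az":0,"gripper":1},
    {"x":0,"y":0,"z":-0.14,"ax":0,"ay":0,"az":0,"gripper":1},
    {"x":0,"y":0,"z":0,"ax":0,"ay":0,"az":0,"gripper":1},
    {"x":0,"y":0,"z":0,"ax":0,"ay":0,"az":0,"gripper":-0.1},
    {"x":0,"y":0,"z":0,"ax":0,"ay":0,"az":0,"gripper":-0.1},
  ],
)

```text
time_s: 14.4
eef_pos: [0.5735, 0.0049, 0.0798]
tool_rot: [0.001, -0.069, 0.998, -0.0]
ft_force: [0.8, -0.2, -0.2]
width: 0.0335
finger_force: 0.0
```

Request:
arm_command(
  commands=[
    {"x":0,"y":0,"z":0,"ax":0,"ay":0,"az":0,"gripper":-0.1},
    {"x":0,"y":0,"z":0.2,"ax":0,"ay":0,"az":0,"gripper":-0.1},
    {"x":0,"y":0,"z":0.8,"ax":0,"ay":0,"az":0,"gripper":-0.1},
    {"x":0,"y":0,"z":1,"ax":0,"ay":0,"az":0,"gripper":-0.1},
    {"x":0,"y":0,"z":1,"ax":0,"ay":0,"az":0,"gripper":-0.1},
  ],
)

```text
time_s: 14.9
eef_pos: [0.5729, 0.005, 0.1399]
tool_rot: [-0.0, -0.069, 0.998, 0.0]
ft_force: [0.7, 0.3, 0.3]
width: 0.0505
finger_force: 0.0
```

Run:
```python
from h import *
for l in lids(snap('top','t2.png')): print(l)
```

```text
(array([413.6, 245.1]), array([ 0.3554, -0.3529]), 10.7, 0.183)
(array([410.5, 219. ]), array([ 0.428 , -0.3477]), -0.6, 0.182)
(array([405.9, 190.9]), array([ 0.5084, -0.3387]), 0.8, 0.182)
```

Request:
arm_command(
  commands=[
    {"x":-0.175,"y":-0.95,"z":0.5,"ax":0,"ay":0,"az":-0.1,"gripper":-0.1},
    {"x":-0.175,"y":-0.95,"z":0.5,"ax":0,"ay":0,"az":-0.1,"gripper":-0.1},
    {"x":-0.175,"y":-0.95,"z":0,"ax":0,"ay":0,"az":-0.1,"gripper":-0.1},
    {"x":-0.175,"y":-0.95,"z":0,"ax":0,"ay":0,"az":-0.1,"gripper":-0.1},
    {"x":-0.175,"y":-0.95,"z":0,"ax":0,"ay":0,"az":-0.1,"gripper":-0.1},
  ],
)

```text
time_s: 15.45
eef_pos: [0.5553, -0.0908, 0.159]
tool_rot: [0.0, -0.051, 0.999, -0.0]
ft_force: [0.3, -0.1, -0.3]
width: 0.0505
finger_force: 0.0
```

Request:
arm_command(
  commands=[
    {"x":-0.175,"y":-0.95,"z":0,"ax":0,"ay":0,"az":-0.1,"gripper":-0.1},
    {"x":-0.175,"y":-0.95,"z":0,"ax":0,"ay":0,"az":-0.1,"gripper":-0.1},
    {"x":-0.175,"y":-0.95,"z":0,"ax":0,"ay":0,"az":-0.1,"gripper":-0.1},
    {"x":-0.175,"y":-0.95,"z":0,"ax":0,"ay":0,"az":-0.1,"gripper":-0.1},
    {"x":-0.175,"y":-0.95,"z":0,"ax":0,"ay":0,"az":-0.1,"gripper":-0.1},
  ],
)

```text
time_s: 15.95
eef_pos: [0.5378, -0.1858, 0.1589]
tool_rot: [0.0, -0.034, 0.999, 0.0]
ft_force: [-0.3, -0.0, 1.0]
width: 0.0506
finger_force: 0.0
```

Request:
arm_command(
  commands=[
    {"x":-0.175,"y":-0.95,"z":-0.4,"ax":0,"ay":0,"az":-0.1,"gripper":-0.1},
    {"x":-0.175,"y":-0.95,"z":-0.4,"ax":0,"ay":0,"az":-0.1,"gripper":-0.1},
    {"x":-0.175,"y":-0.95,"z":-0.4,"ax":0,"ay":0,"az":-0.1,"gripper":-0.1},
    {"x":-0.175,"y":-0.95,"z":-0.4,"ax":0,"ay":0,"az":-0.1,"gripper":-0.1},
    {"x":-0.175,"y":-0.95,"z":-0.4,"ax":0,"ay":0,"az":-0.1,"gripper":-0.1},
  ],
)

```text
time_s: 16.45
eef_pos: [0.5203, -0.2808, 0.1185]
tool_rot: [0.0, -0.016, 1.0, 0.0]
ft_force: [-0.1, 0.2, 0.6]
width: 0.0502
finger_force: 0.0
```

Request:
arm_command(
  commands=[
    {"x":-0.175,"y":-0.95,"z":-0.4,"ax":0,"ay":0,"az":-0.1,"gripper":-0.1},
    {"x":-0.175,"y":-0.95,"z":-0.4,"ax":0,"ay":0,"az":-0.1,"gripper":-0.1},
    {"x":-0.175,"y":-0.95,"z":-0.4,"ax":0,"ay":0,"az":-0.1,"gripper":-0.1},
    {"x":0,"y":0,"z":0,"ax":0,"ay":0,"az":0,"gripper":-0.1},
    {"x":0,"y":0,"z":0,"ax":0,"ay":0,"az":0,"gripper":-0.1},
  ],
)

```text
time_s: 16.95
eef_pos: [0.5097, -0.3374, 0.0946]
tool_rot: [-0.0, -0.005, 1.0, 0.0]
ft_force: [-0.4, 0.2, -0.6]
width: 0.0502
finger_force: 0.0
```

Run:
```python
from h import *
cv2.imwrite('pics/c7.png',cv2.resize(snap('side')[190:330,170:350],None,fx=4,fy=4,interpolation=cv2.INTER_CUBIC)[:,:,::-1])
print([(pix('side',p)*4-[680,760]).round() for p in ([.510,-.338,.056],[.510,-.338,.014])])
```

```text
[array([387., 314.]), array([394., 341.])]
```

View pics/c7.png

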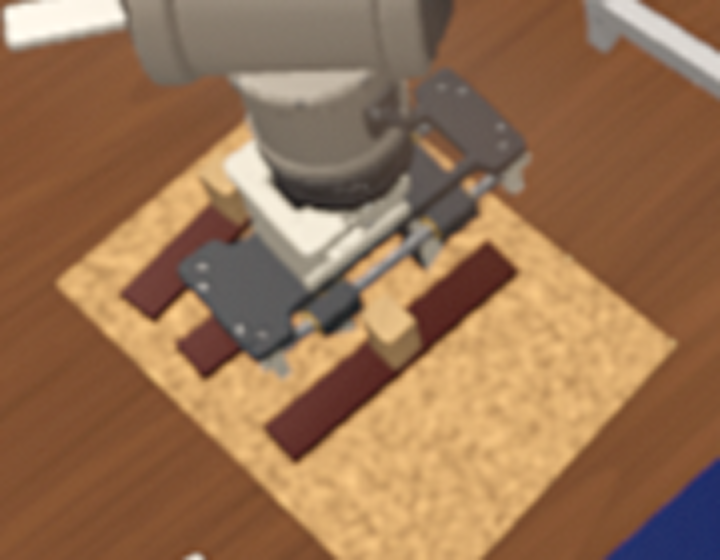

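The grip is at crop (390,320), as predicted, so I'll descend, grasp and lift.

Request:
arm_command(
  commands=[
    {"x":0,"y":0,"z":-0.95,"ax":0,"ay":0,"az":0,"gripper":-0.1},
    {"x":0,"y":0,"z":-0.95,"ax":0,"ay":0,"az":0,"gripper":-0.1},
    {"x":0,"y":0,"z":-0.95,"ax":0,"ay":0,"az":0,"gripper":-0.1},
    {"x":0,"y":0,"z":-0.85,"ax":0,"ay":0,"az":0,"gripper":-0.1},
    {"x":0,"y":0,"z":0,"ax":0,"ay":0,"az":0,"gripper":1},
  ],
)

```text
time_s: 17.5
eef_pos: [0.5093, -0.3353, 0.0192]
tool_rot: [-0.001, -0.006, 1.0, 0.001]
ft_force: [0.7, 0.4, 0.9]
width: 0.0464
finger_force: 0.0
```

Request:
arm_command(
  commands=[
    {"x":0,"y":0,"z":0,"ax":0,"ay":0,"az":0,"gripper":1},
    {"x":0,"y":0,"z":0,"ax":0,"ay":0,"az":0,"gripper":1},
    {"x":0,"y":0,"z":0,"ax":0,"ay":0,"az":0,"gripper":1},
    {"x":0,"y":0,"z":0,"ax":0,"ay":0,"az":0,"gripper":1},
    {"x":0,"y":0,"z":0,"ax":0,"ay":0,"az":0,"gripper":1},
  ],
)

```text
time_s: 18.0
eef_pos: [0.5107, -0.3375, 0.0222]
tool_rot: [0.001, -0.006, 1.0, -0.001]
ft_force: [0.7, 1.4, 6.0]
width: 0.0215
finger_force: 30.0
```

Request:
arm_command(
  commands=[
    {"x":0,"y":0,"z":0.2,"ax":0,"ay":0,"az":0,"gripper":1},
    {"x":0,"y":0,"z":0.8,"ax":0,"ay":0,"az":0,"gripper":1},
    {"x":0,"y":0,"z":1,"ax":0,"ay":0,"az":0,"gripper":1},
    {"x":0,"y":0,"z":1,"ax":0,"ay":0,"az":0,"gripper":1},
    {"x":0,"y":0,"z":1,"ax":0,"ay":0,"az":0,"gripper":1},
  ],
)

```text
time_s: 18.5
eef_pos: [0.5096, -0.3368, 0.1015]
tool_rot: [-0.0, -0.006, 1.0, 0.0]
ft_force: [0.4, -0.1, -1.3]
width: 0.0215
finger_force: 30.0
```

Request:
arm_command(
  commands=[
    {"x":0.05,"y":0.93,"z":0.85,"ax":0,"ay":0,"az":0.104,"gripper":1},
    {"x":0.05,"y":0.93,"z":0.85,"ax":0,"ay":0,"az":0.104,"gripper":1},
    {"x":0.05,"y":0.93,"z":0.85,"ax":0,"ay":0,"az":0.104,"gripper":1},
    {"x":0.05,"y":0.93,"z":0.85,"ax":0,"ay":0,"az":0.104,"gripper":1},
    {"x":0.05,"y":0.93,"z":0,"ax":0,"ay":0,"az":0.104,"gripper":1},
  ],
)

```text
time_s: 19.0
eef_pos: [0.5159, -0.2439, 0.1711]
tool_rot: [0.002, -0.024, 1.0, -0.001]
ft_force: [0.7, -0.3, -1.0]
width: 0.0221
finger_force: 30.0
```

Request:
arm_command(
  commands=[
    {"x":0.05,"y":0.93,"z":0,"ax":0,"ay":0,"az":0.104,"gripper":1},
    {"x":0.05,"y":0.93,"z":0,"ax":0,"ay":0,"az":0.104,"gripper":1},
    {"x":0.05,"y":0.93,"z":0,"ax":0,"ay":0,"az":0.104,"gripper":1},
    {"x":0.05,"y":0.93,"z":0,"ax":0,"ay":0,"az":0.104,"gripper":1},
    {"x":0.05,"y":0.93,"z":0,"ax":0,"ay":0,"az":0.104,"gripper":1},
  ],
)

```text
time_s: 19.5
eef_pos: [0.5194, -0.1494, 0.1678]
tool_rot: [-0.001, -0.042, 0.999, 0.001]
ft_force: [0.2, -0.6, -0.8]
width: 0.0218
finger_force: 30.0
```

Request:
arm_command(
  commands=[
    {"x":0.05,"y":0.93,"z":0,"ax":0,"ay":0,"az":0.104,"gripper":1},
    {"x":0.05,"y":0.93,"z":0,"ax":0,"ay":0,"az":0.104,"gripper":1},
    {"x":0.05,"y":0.93,"z":0,"ax":0,"ay":0,"az":0.104,"gripper":1},
    {"x":0.05,"y":0.93,"z":0,"ax":0,"ay":0,"az":0.104,"gripper":1},
    {"x":0.05,"y":0.93,"z":0,"ax":0,"ay":0,"az":0.104,"gripper":1},
  ],
)

```text
time_s: 20.0
eef_pos: [0.5243, -0.0565, 0.1678]
tool_rot: [-0.001, -0.061, 0.998, 0.0]
ft_force: [-0.0, -0.1, -1.0]
width: 0.022
finger_force: 30.0
```

Request:
arm_command(
  commands=[
    {"x":0.05,"y":0.93,"z":0,"ax":0,"ay":0,"az":0.104,"gripper":1},
    {"x":0.05,"y":0.93,"z":0,"ax":0,"ay":0,"az":0.104,"gripper":1},
    {"x":0.05,"y":0.93,"z":0,"ax":0,"ay":0,"az":0.104,"gripper":1},
    {"x":0,"y":0,"z":0,"ax":0,"ay":0,"az":0,"gripper":1},
    {"x":0,"y":0,"z":0,"ax":0,"ay":0,"az":0,"gripper":1},
  ],
)

```text
time_s: 20.5
eef_pos: [0.5275, -0.0018, 0.1682]
tool_rot: [-0.001, -0.072, 0.997, 0.0]
ft_force: [-0.3, 0.0, -1.3]
width: 0.0219
finger_force: 30.0
```

Run:
```python
from h import *
b=snap('side','s3.png')
cv2.imwrite('pics/c8.png',cv2.resize(b[130:300,270:470],None,fx=3.5,fy=3.5,interpolation=cv2.INTER_CUBIC)[:,:,::-1])
for l in lids(snap('top')): print(l)
s=sensors.get_state();print(s['eef_pos'],s['width'])
```

```text
(array([413.6, 245.1]), array([ 0.3554, -0.3529]), 10.9, 0.183)
(array([410.5, 219. ]), array([ 0.428 , -0.3477]), -0.6, 0.182)
[ 0.52774406 -0.00266547  0.16850762] 0.022180804000705413
```

View pics/c8.png

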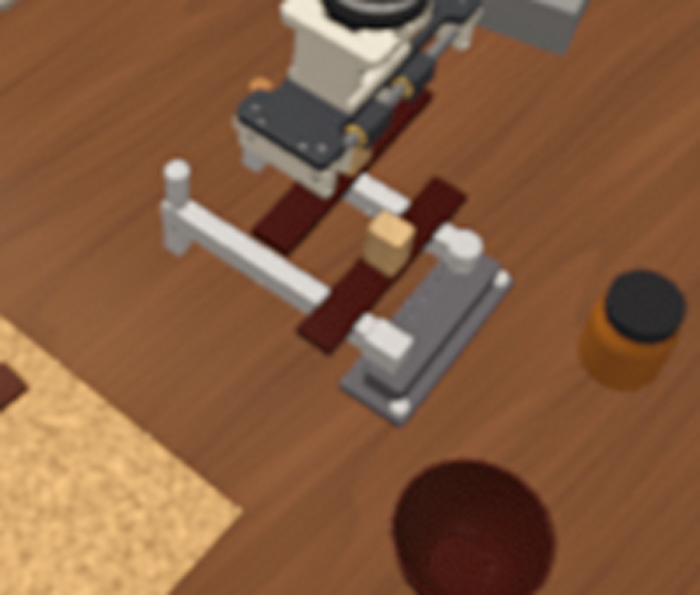

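Lid 1 lies squarely, with its grip at crop (391,228) well clear of the hinge and block. I'll check its position before lowering lid 2.

```bash
python3 -c "
from h import *
f=lambda x,y,z:onz('side',x/3.5+269.6,y/3.5+129.6,z)
print('grip',f(391,227,.112));print('c',f(299,330,.07),f(328,353,.07),f(466,199,.07),f(437,179,.07))
print('hinge',f(465,243,.064))"
```

```text
grip [0.5734 0.0055 0.112 ]
c [ 0.5742 -0.0903  0.07  ] [ 0.6029 -0.0886  0.07  ] [0.5795 0.0957 0.07  ] [0.5502 0.0937 0.07  ]
hinge [0.6051 0.0663 0.064 ]
```

Request:
arm_command(
  commands=[
    {"x":0,"y":0,"z":-1,"ax":0,"ay":0,"az":0,"gripper":1},
    {"x":0,"y":0,"z":-1,"ax":0,"ay":0,"az":0,"gripper":1},
    {"x":0,"y":0,"z":-1,"ax":0,"ay":0,"az":0,"gripper":1},
    {"x":0,"y":0,"z":0,"ax":0,"ay":0,"az":0,"gripper":1},
    {"x":0,"y":0,"z":0,"ax":0,"ay":0,"az":0,"gripper":1},
  ],
)

```text
time_s: 21.1
eef_pos: [0.5281, -0.0028, 0.1091]
tool_rot: [-0.0, -0.071, 0.998, 0.0]
ft_force: [-0.1, -0.0, -0.6]
width: 0.0218
finger_force: 30.0
```

Request:
arm_command(
  commands=[
    {"x":0,"y":0,"z":-0.8,"ax":0,"ay":0,"az":0,"gripper":1},
    {"x":0,"y":0,"z":-0.5,"ax":0,"ay":0,"az":0,"gripper":1},
    {"x":0,"y":0,"z":-0.25,"ax":0,"ay":0,"az":0,"gripper":1},
    {"x":0,"y":0,"z":0,"ax":0,"ay":0,"az":0,"gripper":1},
    {"x":0,"y":0,"z":0,"ax":0,"ay":0,"az":0,"gripper":-0.1},
  ],
)

```text
time_s: 21.6
eef_pos: [0.5284, -0.0024, 0.0785]
tool_rot: [0.0, -0.071, 0.997, -0.0]
ft_force: [0.0, -0.5, 0.3]
width: 0.0264
finger_force: 0.0
```

Request:
arm_command(
  commands=[
    {"x":0,"y":0,"z":0,"ax":0,"ay":0,"az":0,"gripper":-0.1},
    {"x":0,"y":0,"z":0,"ax":0,"ay":0,"az":0,"gripper":-0.1},
    {"x":0,"y":0,"z":0.2,"ax":0,"ay":0,"az":0,"gripper":-0.1},
    {"x":0,"y":0,"z":0.8,"ax":0,"ay":0,"az":0,"gripper":-0.1},
    {"x":0,"y":0,"z":1,"ax":0,"ay":0,"az":0,"gripper":-0.1},
  ],
)

```text
time_s: 22.1
eef_pos: [0.5274, -0.0022, 0.118]
tool_rot: [-0.001, -0.071, 0.997, 0.0]
ft_force: [-0.4, 0.7, 0.5]
width: 0.0505
finger_force: 0.0
```

Request:
arm_command(
  commands=[
    {"x":0,"y":0,"z":1,"ax":0,"ay":0,"az":0,"gripper":-0.1},
    {"x":0,"y":0,"z":1,"ax":0,"ay":0,"az":0,"gripper":-0.1},
    {"x":0,"y":0,"z":0,"ax":0,"ay":0,"az":0,"gripper":-0.1},
    {"x":0,"y":0,"z":0,"ax":0,"ay":0,"az":0,"gripper":-0.1},
    {"x":0,"y":0,"z":0,"ax":0,"ay":0,"az":0,"gripper":-0.1},
  ],
)

```text
time_s: 22.6
eef_pos: [0.5273, -0.0022, 0.1569]
tool_rot: [-0.001, -0.071, 0.997, 0.0]
ft_force: [0.2, -0.5, -0.6]
width: 0.0504
finger_force: 0.0
```

Run:
```python
from h import *
for l in lids(snap('top')): print(l)
```

```text
(array([413.6, 245.1]), array([ 0.3554, -0.3529]), 10.9, 0.183)
(array([410.5, 219. ]), array([ 0.428 , -0.3477]), -0.6, 0.182)
```

Request:
arm_command(
  commands=[
    {"x":-0.272,"y":-0.96,"z":0,"ax":0,"ay":0,"az":-0.122,"gripper":-0.1},
    {"x":-0.272,"y":-0.96,"z":0,"ax":0,"ay":0,"az":-0.122,"gripper":-0.1},
    {"x":-0.272,"y":-0.96,"z":0,"ax":0,"ay":0,"az":-0.122,"gripper":-0.1},
    {"x":-0.272,"y":-0.96,"z":0,"ax":0,"ay":0,"az":-0.122,"gripper":-0.1},
    {"x":-0.272,"y":-0.96,"z":0,"ax":0,"ay":0,"az":-0.122,"gripper":-0.1},
  ],
)

```text
time_s: 23.15
eef_pos: [0.5001, -0.0988, 0.1569]
tool_rot: [-0.001, -0.05, 0.999, 0.0]
ft_force: [0.0, 0.4, 1.0]
width: 0.0504
finger_force: 0.0
```

Request:
arm_command(
  commands=[
    {"x":-0.272,"y":-0.96,"z":0,"ax":0,"ay":0,"az":-0.122,"gripper":-0.1},
    {"x":-0.272,"y":-0.96,"z":0,"ax":0,"ay":0,"az":-0.122,"gripper":-0.1},
    {"x":-0.272,"y":-0.96,"z":0,"ax":0,"ay":0,"az":-0.122,"gripper":-0.1},
    {"x":-0.272,"y":-0.96,"z":0,"ax":0,"ay":0,"az":-0.122,"gripper":-0.1},
    {"x":-0.272,"y":-0.96,"z":0,"ax":0,"ay":0,"az":-0.122,"gripper":-0.1},
  ],
)

```text
time_s: 23.65
eef_pos: [0.4729, -0.1948, 0.1569]
tool_rot: [-0.001, -0.028, 1.0, 0.001]
ft_force: [0.3, 0.2, 0.0]
width: 0.0508
finger_force: 0.0
```

Request:
arm_command(
  commands=[
    {"x":-0.272,"y":-0.96,"z":0,"ax":0,"ay":0,"az":-0.122,"gripper":-0.1},
    {"x":-0.272,"y":-0.96,"z":0,"ax":0,"ay":0,"az":-0.122,"gripper":-0.1},
    {"x":-0.272,"y":-0.96,"z":-0.5,"ax":0,"ay":0,"az":-0.122,"gripper":-0.1},
    {"x":-0.272,"y":-0.96,"z":-0.5,"ax":0,"ay":0,"az":-0.122,"gripper":-0.1},
    {"x":-0.272,"y":-0.96,"z":-0.5,"ax":0,"ay":0,"az":-0.122,"gripper":-0.1},
  ],
)

```text
time_s: 24.15
eef_pos: [0.4457, -0.2907, 0.1266]
tool_rot: [-0.001, -0.007, 1.0, 0.001]
ft_force: [0.1, 0.1, 1.2]
width: 0.0504
finger_force: 0.0
```

Request:
arm_command(
  commands=[
    {"x":-0.272,"y":-0.96,"z":-0.5,"ax":0,"ay":0,"az":-0.122,"gripper":-0.1},
    {"x":-0.272,"y":-0.96,"z":-0.5,"ax":0,"ay":0,"az":-0.122,"gripper":-0.1},
    {"x":-0.272,"y":-0.96,"z":-0.5,"ax":0,"ay":0,"az":-0.122,"gripper":-0.1},
    {"x":0,"y":0,"z":0,"ax":0,"ay":0,"az":0,"gripper":-0.1},
    {"x":0,"y":0,"z":0,"ax":0,"ay":0,"az":0,"gripper":-0.1},
  ],
)

```text
time_s: 24.65
eef_pos: [0.4296, -0.3474, 0.0971]
tool_rot: [-0.001, 0.006, 1.0, 0.001]
ft_force: [-0.8, -0.1, 0.2]
width: 0.0506
finger_force: 0.0
```

```bash
cat >> h.py <<'E'
def sidegrip(z=.056):
    b=snap('side'); p=b[190:330,170:350]
    # dark-plate blobs in side view, ray-cast at plate top height
    R=b.astype(int); m=((R.max(2)<105)&(R[:,:,0]>R[:,:,2]+25)&(R[:,:,0]>R[:,:,1]+25)).astype(np.uint8)
    m[:190]=0;m[330:]=0;m[:,:170]=0;m[:,350:]=0
    for c in cv2.findContours(m,cv2.RETR_EXTERNAL,cv2.CHAIN_APPROX_NONE)[0]:
        if cv2.contourArea(c)<40: continue
        r=cv2.boxPoints(cv2.minAreaRect(c)); print('blob',[onz('side',u,v,.014)[:2].round(3).tolist() for u,v in r])
E
python3 - <<'E'
from h import *
sidegrip()
E
```

```text
blob [[0.418, -0.441], [0.416, -0.256], [0.447, -0.26], [0.446, -0.442]]
blob [[0.484, -0.051], [0.499, -0.034], [0.538, -0.072], [0.522, -0.089]]
```

Request:
arm_command(
  commands=[
    {"x":0,"y":0,"z":-1,"ax":0,"ay":0,"az":0,"gripper":-0.1},
    {"x":0,"y":0,"z":-1,"ax":0,"ay":0,"az":0,"gripper":-0.1},
    {"x":0,"y":0,"z":-1,"ax":0,"ay":0,"az":0,"gripper":-0.1},
    {"x":0,"y":0,"z":-0.8,"ax":0,"ay":0,"az":0,"gripper":-0.1},
    {"x":0,"y":0,"z":0,"ax":0,"ay":0,"az":0,"gripper":1},
  ],
)

```text
time_s: 25.2
eef_pos: [0.4295, -0.3459, 0.0204]
tool_rot: [-0.001, 0.005, 1.0, 0.002]
ft_force: [-0.8, 0.3, -0.1]
width: 0.0463
finger_force: 0.0
```

Request:
arm_command(
  commands=[
    {"x":0,"y":0,"z":0,"ax":0,"ay":0,"az":0,"gripper":1},
    {"x":0,"y":0,"z":0,"ax":0,"ay":0,"az":0,"gripper":1},
    {"x":0,"y":0,"z":0,"ax":0,"ay":0,"az":0,"gripper":1},
    {"x":0,"y":0,"z":0,"ax":0,"ay":0,"az":0,"gripper":1},
    {"x":0,"y":0,"z":0,"ax":0,"ay":0,"az":0,"gripper":1},
  ],
)

```text
time_s: 25.7
eef_pos: [0.4307, -0.3483, 0.0231]
tool_rot: [0.001, 0.005, 1.0, -0.001]
ft_force: [0.6, 0.7, 6.0]
width: 0.022
finger_force: 30.0
```

Request:
arm_command(
  commands=[
    {"x":0,"y":0,"z":0.2,"ax":0,"ay":0,"az":0,"gripper":1},
    {"x":0,"y":0,"z":0.8,"ax":0,"ay":0,"az":0,"gripper":1},
    {"x":0,"y":0,"z":1,"ax":0,"ay":0,"az":0,"gripper":1},
    {"x":0,"y":0,"z":1,"ax":0,"ay":0,"az":0,"gripper":1},
    {"x":0,"y":0,"z":1,"ax":0,"ay":0,"az":0,"gripper":1},
  ],
)

```text
time_s: 26.2
eef_pos: [0.4297, -0.3476, 0.1025]
tool_rot: [-0.0, 0.006, 1.0, 0.0]
ft_force: [-0.3, -0.1, -1.5]
width: 0.0217
finger_force: 30.0
```

Request:
arm_command(
  commands=[
    {"x":0.15,"y":0.943,"z":0.85,"ax":0,"ay":0,"az":0.123,"gripper":1},
    {"x":0.15,"y":0.943,"z":0.85,"ax":0,"ay":0,"az":0.123,"gripper":1},
    {"x":0.15,"y":0.943,"z":0.85,"ax":0,"ay":0,"az":0.123,"gripper":1},
    {"x":0.15,"y":0.943,"z":0.85,"ax":0,"ay":0,"az":0.123,"gripper":1},
    {"x":0.15,"y":0.943,"z":0,"ax":0,"ay":0,"az":0.123,"gripper":1},
  ],
)

```text
time_s: 26.7
eef_pos: [0.4458, -0.2535, 0.1722]
tool_rot: [0.001, -0.016, 1.0, -0.001]
ft_force: [0.3, -0.5, -1.1]
width: 0.0216
finger_force: 30.0
```

Request:
arm_command(
  commands=[
    {"x":0.15,"y":0.943,"z":0,"ax":0,"ay":0,"az":0.123,"gripper":1},
    {"x":0.15,"y":0.943,"z":0,"ax":0,"ay":0,"az":0.123,"gripper":1},
    {"x":0.15,"y":0.943,"z":0,"ax":0,"ay":0,"az":0.123,"gripper":1},
    {"x":0.15,"y":0.943,"z":0,"ax":0,"ay":0,"az":0.123,"gripper":1},
    {"x":0.15,"y":0.943,"z":0,"ax":0,"ay":0,"az":0.123,"gripper":1},
  ],
)

```text
time_s: 27.2
eef_pos: [0.4598, -0.1584, 0.1699]
tool_rot: [-0.0, -0.038, 0.999, 0.0]
ft_force: [0.2, 0.5, -1.7]
width: 0.0219
finger_force: 30.0
```

Request:
arm_command(
  commands=[
    {"x":0.15,"y":0.943,"z":0,"ax":0,"ay":0,"az":0.123,"gripper":1},
    {"x":0.15,"y":0.943,"z":0,"ax":0,"ay":0,"az":0.123,"gripper":1},
    {"x":0.15,"y":0.943,"z":0,"ax":0,"ay":0,"az":0.123,"gripper":1},
    {"x":0.15,"y":0.943,"z":0,"ax":0,"ay":0,"az":0.123,"gripper":1},
    {"x":0.15,"y":0.943,"z":0,"ax":0,"ay":0,"az":0.123,"gripper":1},
  ],
)

```text
time_s: 27.7
eef_pos: [0.4747, -0.0642, 0.1699]
tool_rot: [-0.0, -0.059, 0.998, 0.0]
ft_force: [-0.4, 0.6, -2.0]
width: 0.0218
finger_force: 30.0
```

Request:
arm_command(
  commands=[
    {"x":0.15,"y":0.943,"z":0,"ax":0,"ay":0,"az":0.123,"gripper":1},
    {"x":0.15,"y":0.943,"z":0,"ax":0,"ay":0,"az":0.123,"gripper":1},
    {"x":0.15,"y":0.943,"z":0,"ax":0,"ay":0,"az":0.123,"gripper":1},
    {"x":0,"y":0,"z":0,"ax":0,"ay":0,"az":0,"gripper":1},
    {"x":0,"y":0,"z":0,"ax":0,"ay":0,"az":0,"gripper":1},
  ],
)

```text
time_s: 28.2
eef_pos: [0.4838, -0.0085, 0.1699]
tool_rot: [-0.0, -0.072, 0.997, -0.0]
ft_force: [0.6, -0.1, -1.4]
width: 0.022
finger_force: 30.0
```

Run:
```python
from h import *
b=snap('side','s4.png')
cv2.imwrite('pics/c9.png',cv2.resize(b[110:300,230:430],None,fx=3.1,fy=3.1,interpolation=cv2.INTER_CUBIC)[:,:,::-1])
for l in lids(snap('top')): print(l)
s=sensors.get_state();print(s['eef_pos'],s['width'])
```

```text
(array([413.6, 245.1]), array([ 0.3554, -0.3529]), 10.7, 0.183)
[ 0.48385888 -0.00906613  0.16989812] 0.02179707652489852
```

View pics/c9.png

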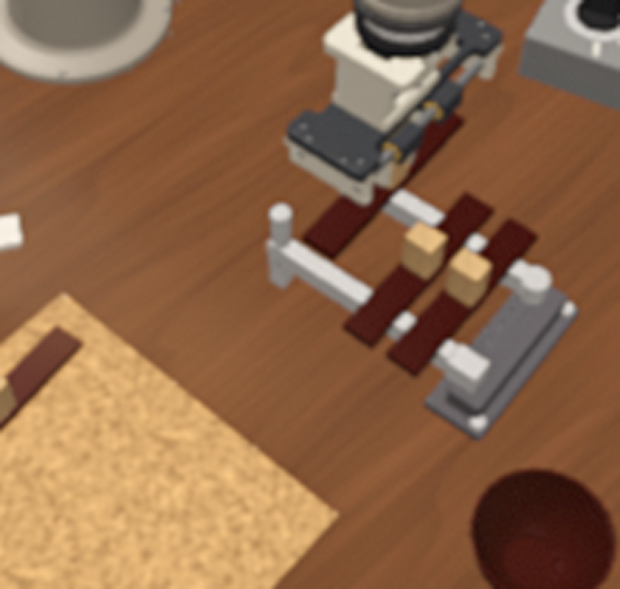

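Lids 1 and 2 lie parallel with about 11 mm between them. I'll lower lid 3.

Request:
arm_command(
  commands=[
    {"x":0,"y":0,"z":-1,"ax":0,"ay":0,"az":0,"gripper":1},
    {"x":0,"y":0,"z":-1,"ax":0,"ay":0,"az":0,"gripper":1},
    {"x":0,"y":0,"z":-1,"ax":0,"ay":0,"az":0,"gripper":1},
    {"x":0,"y":0,"z":-0.8,"ax":0,"ay":0,"az":0,"gripper":1},
    {"x":0,"y":0,"z":-0.5,"ax":0,"ay":0,"az":0,"gripper":1},
  ],
)

```text
time_s: 28.8
eef_pos: [0.4835, -0.0092, 0.0828]
tool_rot: [-0.001, -0.071, 0.997, 0.0]
ft_force: [1.4, -0.1, -1.1]
width: 0.0217
finger_force: 30.0
```

Request:
arm_command(
  commands=[
    {"x":0,"y":0,"z":-0.3,"ax":0,"ay":0,"az":0,"gripper":1},
    {"x":0,"y":0,"z":0,"ax":0,"ay":0,"az":0,"gripper":1},
    {"x":0,"y":0,"z":0,"ax":0,"ay":0,"az":0,"gripper":-0.1},
    {"x":0,"y":0,"z":0,"ax":0,"ay":0,"az":0,"gripper":-0.1},
    {"x":0,"y":0,"z":0,"ax":0,"ay":0,"az":0,"gripper":-0.1},
  ],
)

```text
time_s: 29.3
eef_pos: [0.4843, -0.0085, 0.0782]
tool_rot: [0.0, -0.072, 0.997, -0.0]
ft_force: [-0.2, -0.6, 0.3]
width: 0.0412
finger_force: 0.0
```

Request:
arm_command(
  commands=[
    {"x":0,"y":0,"z":0.2,"ax":0,"ay":0,"az":0,"gripper":-0.1},
    {"x":0,"y":0,"z":0.8,"ax":0,"ay":0,"az":0,"gripper":-0.1},
    {"x":0,"y":0,"z":1,"ax":0,"ay":0,"az":0,"gripper":-0.1},
    {"x":0,"y":0,"z":1,"ax":0,"ay":0,"az":0,"gripper":-0.1},
    {"x":0,"y":0,"z":1,"ax":0,"ay":0,"az":0,"gripper":-0.1},
  ],
)

```text
time_s: 29.8
eef_pos: [0.484, -0.0084, 0.1591]
tool_rot: [0.0, -0.072, 0.997, 0.0]
ft_force: [-0.5, -0.5, -0.9]
width: 0.0507
finger_force: 0.0
```

Run:
```python
from h import *
for l in lids(snap('top')): print(l)
```

```text
(array([413.6, 245.1]), array([ 0.3554, -0.3529]), 10.9, 0.183)
```

Request:
arm_command(
  commands=[
    {"x":-0.35,"y":-0.958,"z":0,"ax":0,"ay":0,"az":0.035,"gripper":-0.1},
    {"x":-0.35,"y":-0.958,"z":0,"ax":0,"ay":0,"az":0.035,"gripper":-0.1},
    {"x":-0.35,"y":-0.958,"z":0,"ax":0,"ay":0,"az":0.035,"gripper":-0.1},
    {"x":-0.35,"y":-0.958,"z":0,"ax":0,"ay":0,"az":0.035,"gripper":-0.1},
    {"x":-0.35,"y":-0.958,"z":0,"ax":0,"ay":0,"az":0.035,"gripper":-0.1},
  ],
)

```text
time_s: 30.35
eef_pos: [0.4487, -0.1049, 0.1578]
tool_rot: [0.0, -0.078, 0.997, 0.0]
ft_force: [-0.2, 0.5, -0.4]
width: 0.051
finger_force: 0.0
```

Request:
arm_command(
  commands=[
    {"x":-0.35,"y":-0.958,"z":0,"ax":0,"ay":0,"az":0.035,"gripper":-0.1},
    {"x":-0.35,"y":-0.958,"z":0,"ax":0,"ay":0,"az":0.035,"gripper":-0.1},
    {"x":-0.35,"y":-0.958,"z":0,"ax":0,"ay":0,"az":0.035,"gripper":-0.1},
    {"x":-0.35,"y":-0.958,"z":0,"ax":0,"ay":0,"az":0.035,"gripper":-0.1},
    {"x":-0.35,"y":-0.958,"z":0,"ax":0,"ay":0,"az":0.035,"gripper":-0.1},
  ],
)

```text
time_s: 30.85
eef_pos: [0.4137, -0.2007, 0.1578]
tool_rot: [0.0, -0.084, 0.996, 0.0]
ft_force: [0.1, -0.0, -0.4]
width: 0.0506
finger_force: 0.0
```

Request:
arm_command(
  commands=[
    {"x":-0.35,"y":-0.958,"z":0,"ax":0,"ay":0,"az":0.035,"gripper":-0.1},
    {"x":-0.35,"y":-0.958,"z":0,"ax":0,"ay":0,"az":0.035,"gripper":-0.1},
    {"x":-0.35,"y":-0.958,"z":-0.5,"ax":0,"ay":0,"az":0.035,"gripper":-0.1},
    {"x":-0.35,"y":-0.958,"z":-0.5,"ax":0,"ay":0,"az":0.035,"gripper":-0.1},
    {"x":-0.35,"y":-0.958,"z":-0.5,"ax":0,"ay":0,"az":0.035,"gripper":-0.1},
  ],
)

```text
time_s: 31.35
eef_pos: [0.3787, -0.2965, 0.1275]
tool_rot: [0.0, -0.09, 0.996, -0.0]
ft_force: [-0.1, 0.1, 0.8]
width: 0.0505
finger_force: 0.0
```

Request:
arm_command(
  commands=[
    {"x":-0.35,"y":-0.958,"z":-0.5,"ax":0,"ay":0,"az":0.035,"gripper":-0.1},
    {"x":-0.35,"y":-0.958,"z":-0.5,"ax":0,"ay":0,"az":0.035,"gripper":-0.1},
    {"x":-0.35,"y":-0.958,"z":-0.5,"ax":0,"ay":0,"az":0.035,"gripper":-0.1},
    {"x":0,"y":0,"z":0,"ax":0,"ay":0,"az":0,"gripper":-0.1},
    {"x":0,"y":0,"z":0,"ax":0,"ay":0,"az":0,"gripper":-0.1},
  ],
)

```text
time_s: 31.85
eef_pos: [0.3578, -0.353, 0.0977]
tool_rot: [-0.0, -0.093, 0.996, 0.001]
ft_force: [0.9, 0.3, 0.2]
width: 0.0506
finger_force: 0.0
```

Run:
```python
from h import *
sidegrip()
```

```text
blob [[0.364, -0.445], [0.33, -0.267], [0.358, -0.266], [0.389, -0.443]]
blob [[0.504, -0.075], [0.499, -0.034], [0.534, -0.037], [0.538, -0.076]]
blob [[0.454, -0.083], [0.439, 0.007], [0.479, 0.005], [0.493, -0.083]]
```

Center is about (0.360, -0.355), so the lid hasn't moved.

Request:
arm_command(
  commands=[
    {"x":0,"y":0,"z":-1,"ax":0,"ay":0,"az":0,"gripper":-0.1},
    {"x":0,"y":0,"z":-1,"ax":0,"ay":0,"az":0,"gripper":-0.1},
    {"x":0,"y":0,"z":-1,"ax":0,"ay":0,"az":0,"gripper":-0.1},
    {"x":0,"y":0,"z":-0.82,"ax":0,"ay":0,"az":0,"gripper":-0.1},
    {"x":0,"y":0,"z":0,"ax":0,"ay":0,"az":0,"gripper":1},
  ],
)

```text
time_s: 32.4
eef_pos: [0.3578, -0.3514, 0.0204]
tool_rot: [-0.001, -0.094, 0.996, 0.002]
ft_force: [-0.1, 0.0, 0.4]
width: 0.0461
finger_force: 0.0
```

Request:
arm_command(
  commands=[
    {"x":0,"y":0,"z":0,"ax":0,"ay":0,"az":0,"gripper":1},
    {"x":0,"y":0,"z":0,"ax":0,"ay":0,"az":0,"gripper":1},
    {"x":0,"y":0,"z":0,"ax":0,"ay":0,"az":0,"gripper":1},
    {"x":0,"y":0,"z":0,"ax":0,"ay":0,"az":0,"gripper":1},
    {"x":0,"y":0,"z":0,"ax":0,"ay":0,"az":0,"gripper":1},
  ],
)

```text
time_s: 32.9
eef_pos: [0.3586, -0.3537, 0.0226]
tool_rot: [0.001, -0.094, 0.996, -0.001]
ft_force: [0.1, 1.0, 6.3]
width: 0.0224
finger_force: 30.0
```

Request:
arm_command(
  commands=[
    {"x":0,"y":0,"z":0.2,"ax":0,"ay":0,"az":0,"gripper":1},
    {"x":0,"y":0,"z":0.8,"ax":0,"ay":0,"az":0,"gripper":1},
    {"x":0,"y":0,"z":1,"ax":0,"ay":0,"az":0,"gripper":1},
    {"x":0,"y":0,"z":1,"ax":0,"ay":0,"az":0,"gripper":1},
    {"x":0,"y":0,"z":1,"ax":0,"ay":0,"az":0,"gripper":1},
  ],
)

```text
time_s: 33.4
eef_pos: [0.3577, -0.353, 0.1023]
tool_rot: [-0.0, -0.094, 0.996, 0.0]
ft_force: [0.1, -0.8, -1.9]
width: 0.022
finger_force: 30.0
```

Request:
arm_command(
  commands=[
    {"x":0.23,"y":0.94,"z":0.85,"ax":0,"ay":0,"az":-0.037,"gripper":1},
    {"x":0.23,"y":0.94,"z":0.85,"ax":0,"ay":0,"az":-0.037,"gripper":1},
    {"x":0.23,"y":0.94,"z":0.85,"ax":0,"ay":0,"az":-0.037,"gripper":1},
    {"x":0.23,"y":0.94,"z":0.85,"ax":0,"ay":0,"az":-0.037,"gripper":1},
    {"x":0.23,"y":0.94,"z":0,"ax":0,"ay":0,"az":-0.037,"gripper":1},
  ],
)

```text
time_s: 33.9
eef_pos: [0.3818, -0.2593, 0.1717]
tool_rot: [0.001, -0.087, 0.996, -0.001]
ft_force: [-0.5, -0.7, -1.3]
width: 0.0219
finger_force: 30.0
```

Request:
arm_command(
  commands=[
    {"x":0.23,"y":0.94,"z":0,"ax":0,"ay":0,"az":-0.037,"gripper":1},
    {"x":0.23,"y":0.94,"z":0,"ax":0,"ay":0,"az":-0.037,"gripper":1},
    {"x":0.23,"y":0.94,"z":0,"ax":0,"ay":0,"az":-0.037,"gripper":1},
    {"x":0.23,"y":0.94,"z":0,"ax":0,"ay":0,"az":-0.037,"gripper":1},
    {"x":0.23,"y":0.94,"z":0,"ax":0,"ay":0,"az":-0.037,"gripper":1},
  ],
)

```text
time_s: 34.4
eef_pos: [0.4038, -0.1644, 0.1696]
tool_rot: [-0.0, -0.081, 0.997, 0.0]
ft_force: [0.6, -0.3, -1.2]
width: 0.0219
finger_force: 30.0
```

Request:
arm_command(
  commands=[
    {"x":0.23,"y":0.94,"z":0,"ax":0,"ay":0,"az":-0.037,"gripper":1},
    {"x":0.23,"y":0.94,"z":0,"ax":0,"ay":0,"az":-0.037,"gripper":1},
    {"x":0.23,"y":0.94,"z":0,"ax":0,"ay":0,"az":-0.037,"gripper":1},
    {"x":0.23,"y":0.94,"z":0,"ax":0,"ay":0,"az":-0.037,"gripper":1},
    {"x":0.23,"y":0.94,"z":0,"ax":0,"ay":0,"az":-0.037,"gripper":1},
  ],
)

```text
time_s: 34.9
eef_pos: [0.4268, -0.0704, 0.1696]
tool_rot: [-0.0, -0.074, 0.997, 0.0]
ft_force: [0.2, 0.0, -1.5]
width: 0.0216
finger_force: 30.0
```

Request:
arm_command(
  commands=[
    {"x":0.23,"y":0.94,"z":0,"ax":0,"ay":0,"az":-0.037,"gripper":1},
    {"x":0.23,"y":0.94,"z":0,"ax":0,"ay":0,"az":-0.037,"gripper":1},
    {"x":0.2,"y":0.94,"z":0,"ax":0,"ay":0,"az":-0.037,"gripper":1},
    {"x":0,"y":0,"z":0,"ax":0,"ay":0,"az":0,"gripper":1},
    {"x":0,"y":0,"z":0,"ax":0,"ay":0,"az":0,"gripper":1},
  ],
)

```text
time_s: 35.4
eef_pos: [0.4399, -0.0149, 0.1695]
tool_rot: [-0.0, -0.071, 0.997, -0.0]
ft_force: [-0.0, 0.1, -1.3]
width: 0.0216
finger_force: 30.0
```

Run:
```python
from h import *
b=snap('side','s5.png');a=snap('top','t5.png')
w=np.zeros((560,800,3),np.uint8);w[:,:400]=cv2.resize(np.ascontiguousarray(b[130:270,300:400]),(400,560),interpolation=2);w[:,400:]=cv2.resize(np.ascontiguousarray(a[130:270,235:335]),(400,560),interpolation=2)
cv2.imwrite('pics/c10.png',w[:,:,::-1])
```

```text
(no output)
```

View pics/c10.png

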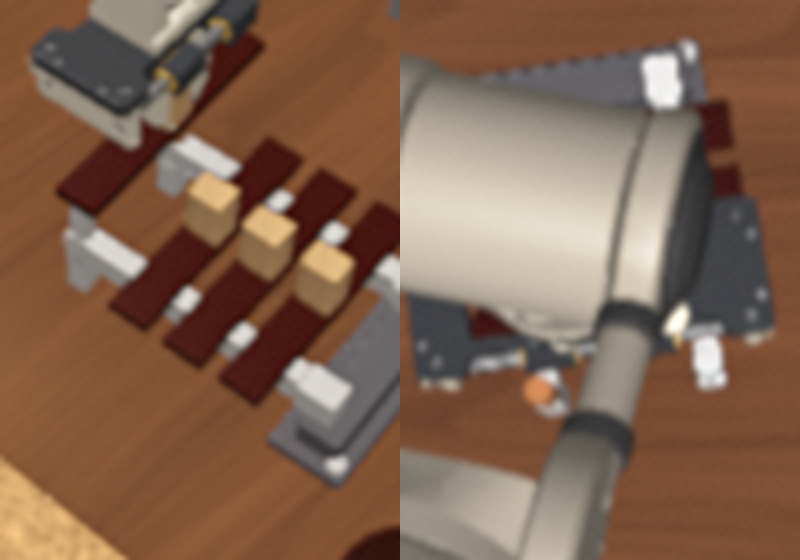

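Three lids are laid evenly. I'll work out how much arm is left for lid 4 in the side view's own frame.

```bash
python3 -c "
from h import *
import numpy as np
f=lambda x,y,z:onz('side',x/4+299.6,y/4+129.6,z)[:2]
a=np.array([np.cos(np.radians(8.15)),np.sin(np.radians(8.15))])
post=np.array([.4192,-.0731])
for n,p in dict(l3a=f(112,305,.07),l3b=f(145,328,.07),l3c=f(268,138,.07),l3d=f(302,160,.07),l2a=f(165,343,.07),l2b=f(200,366,.07),g3=f(213,191,.112),g2=f(268,223,.112),g1=f(326,257,.112),h4=f(58,190,.163)).items(): print(n,p,'from post along arm mm',((p-post)@a*1000).round(1))"
```

```text
l3a [ 0.4833 -0.1047] from post along arm mm 59.0
l3b [ 0.5119 -0.101 ] from post along arm mm 87.8
l3c [0.4541 0.0795] from post along arm mm 56.2
l3d [0.4851 0.0827] from post along arm mm 87.3
l2a [ 0.5296 -0.0994] from post along arm mm 105.6
l2b [ 0.5583 -0.0948] from post along arm mm 134.6
g3 [ 0.482  -0.0095] from post along arm mm 71.2
g2 [ 0.5262 -0.0015] from post along arm mm 116.1
g1 [0.5717 0.0066] from post along arm mm 162.3
h4 [ 0.4392 -0.1121] from post along arm mm 14.3
```

Request:
arm_command(
  commands=[
    {"x":0,"y":0,"z":-1,"ax":0,"ay":0,"az":0,"gripper":1},
    {"x":0,"y":0,"z":-1,"ax":0,"ay":0,"az":0,"gripper":1},
    {"x":0,"y":0,"z":-1,"ax":0,"ay":0,"az":0,"gripper":1},
    {"x":0,"y":0,"z":-0.8,"ax":0,"ay":0,"az":0,"gripper":1},
    {"x":0,"y":0,"z":-0.5,"ax":0,"ay":0,"az":0,"gripper":1},
  ],
)

```text
time_s: 36.0
eef_pos: [0.4407, -0.0157, 0.0829]
tool_rot: [0.0, -0.07, 0.998, -0.0]
ft_force: [2.3, 0.2, -1.0]
width: 0.022
finger_force: 30.0
```

Request:
arm_command(
  commands=[
    {"x":0,"y":0,"z":-0.3,"ax":0,"ay":0,"az":0,"gripper":1},
    {"x":0,"y":0,"z":0,"ax":0,"ay":0,"az":0,"gripper":1},
    {"x":0,"y":0,"z":0,"ax":0,"ay":0,"az":0,"gripper":-0.1},
    {"x":0,"y":0,"z":0,"ax":0,"ay":0,"az":0,"gripper":-0.1},
    {"x":0,"y":0,"z":0,"ax":0,"ay":0,"az":0,"gripper":-0.1},
  ],
)

```text
time_s: 36.5
eef_pos: [0.4401, -0.0149, 0.0777]
tool_rot: [-0.0, -0.07, 0.998, 0.0]
ft_force: [0.6, -0.4, 0.7]
width: 0.0416
finger_force: 0.0
```

Request:
arm_command(
  commands=[
    {"x":0,"y":0,"z":0.2,"ax":0,"ay":0,"az":0,"gripper":-0.1},
    {"x":0,"y":0,"z":0.8,"ax":0,"ay":0,"az":0,"gripper":-0.1},
    {"x":0,"y":0,"z":1,"ax":0,"ay":0,"az":0,"gripper":-0.1},
    {"x":0,"y":0,"z":1,"ax":0,"ay":0,"az":0,"gripper":-0.1},
    {"x":0,"y":0,"z":1,"ax":0,"ay":0,"az":0,"gripper":-0.1},
  ],
)

```text
time_s: 37.0
eef_pos: [0.4401, -0.0148, 0.1586]
tool_rot: [-0.0, -0.07, 0.998, 0.0]
ft_force: [0.7, -0.6, 0.7]
width: 0.0507
finger_force: 0.0
```

All four lids are placed, so I'll move to the dial at about (0.432, 0.368).

Request:
arm_command(
  commands=[
    {"x":-0.02,"y":0.958,"z":0,"ax":0,"ay":0,"az":0.18,"gripper":-0.1},
    {"x":-0.02,"y":0.958,"z":0,"ax":0,"ay":0,"az":0.18,"gripper":-0.1},
    {"x":-0.02,"y":0.958,"z":0,"ax":0,"ay":0,"az":0.18,"gripper":-0.1},
    {"x":-0.02,"y":0.958,"z":0,"ax":0,"ay":0,"az":0.18,"gripper":-0.1},
    {"x":-0.02,"y":0.958,"z":0,"ax":0,"ay":0,"az":0.18,"gripper":-0.1},
  ],
)

```text
time_s: 37.5
eef_pos: [0.4381, 0.0817, 0.1579]
tool_rot: [0.0, -0.102, 0.995, 0.0]
ft_force: [0.1, 0.5, -0.3]
width: 0.0502
finger_force: 0.0
```

Request:
arm_command(
  commands=[
    {"x":-0.02,"y":0.958,"z":0,"ax":0,"ay":0,"az":0.18,"gripper":-0.1},
    {"x":-0.02,"y":0.958,"z":0,"ax":0,"ay":0,"az":0.18,"gripper":-0.1},
    {"x":-0.02,"y":0.958,"z":0,"ax":0,"ay":0,"az":0.18,"gripper":-0.1},
    {"x":-0.02,"y":0.958,"z":0,"ax":0,"ay":0,"az":0.18,"gripper":-0.1},
    {"x":-0.02,"y":0.958,"z":0,"ax":0,"ay":0,"az":0.18,"gripper":-0.1},
  ],
)

```text
time_s: 38.0
eef_pos: [0.4361, 0.1775, 0.1578]
tool_rot: [0.0, -0.133, 0.991, 0.0]
ft_force: [0.4, -0.7, 0.3]
width: 0.0506
finger_force: 0.0
```

Run:
```python
from h import *
b=snap('side','s6.png');a=snap('top','t6.png')
w=np.zeros((560,800,3),np.uint8);w[:,:400]=cv2.resize(np.ascontiguousarray(b[130:270,300:400]),(400,560),interpolation=2);w[:,400:]=cv2.resize(np.ascontiguousarray(a[183:253,125:175]),(400,560),interpolation=2)
cv2.imwrite('pics/c11.png',w[:,:,::-1])
```

```text
(no output)
```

View pics/c11.png

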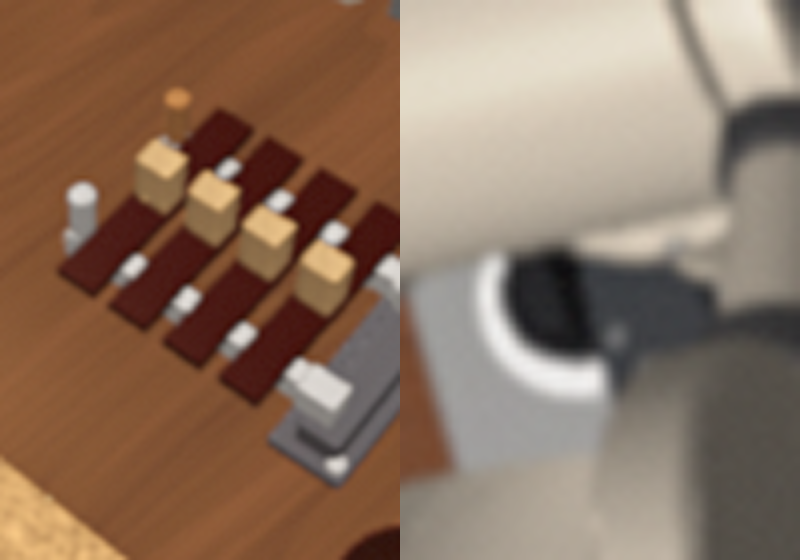

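All four lids lie apart and square. I'll refine the dial centre from the white ring in the first top picture.

Run:
```python
from h import *
for n,f,(y0,y1,x0,x1) in(('top','t0',(190,240,125,175)),('side','s0',(98,130,410,440))):
    im=cv2.imread(f'pics/{f}.png')[y0:y1,x0:x1].astype(int)
    m=(im.min(2)>205).astype(np.uint8)
    k,l,st,c=cv2.connectedComponentsWithStats(m)
    for i in range(1,k):
        if st[i,4]>3: print(n,'white',st[i].tolist(),onz(n,c[i][0]+x0,c[i][1]+y0,.062))
    i=1+np.argmax(st[1:,4]); ys,xs=np.where(l==i); e=cv2.fitEllipse(np.c_[xs,ys][cv2.convexHull(np.c_[xs,ys].astype(np.int32),returnPoints=False)[:,0]].astype(np.float32)); print('ell',e,onz(n,e[0][0]+x0,e[0][1]+y0,.061))
print(sensors.get_state()['qpos'].round(2))
```

```text
top white [10, 12, 32, 30, 226] [0.4336 0.3598 0.062 ]
ell ((25.703670501708984, 26.165796279907227), (26.617692947387695, 35.30387496948242), 52.29207229614258) [0.4376 0.3622 0.061 ]
side white [3, 13, 5, 9, 13] [0.4153 0.3456 0.062 ]
ell ((5.452165603637695, 17.035799026489258), (4.516170024871826, 8.591340065002441), 156.65135192871094) [0.4152 0.3515 0.061 ]
[ 0.22  0.32  1.77  0.    1.05 -1.62]
```

Request:
arm_command(
  commands=[
    {"x":-0.025,"y":0.953,"z":0,"ax":0,"ay":0,"az":0.185,"gripper":-0.1},
    {"x":-0.025,"y":0.953,"z":0,"ax":0,"ay":0,"az":0.185,"gripper":-0.1},
    {"x":-0.025,"y":0.953,"z":0,"ax":0,"ay":0,"az":0.185,"gripper":-0.1},
    {"x":-0.025,"y":0.953,"z":0,"ax":0,"ay":0,"az":0.185,"gripper":-0.1},
    {"x":-0.025,"y":0.953,"z":0,"ax":0,"ay":0,"az":0.185,"gripper":-0.1},
  ],
)

```text
time_s: 38.6
eef_pos: [0.4338, 0.272, 0.1577]
tool_rot: [-0.0, -0.165, 0.986, -0.0]
ft_force: [0.9, -0.5, 0.3]
width: 0.0506
finger_force: 0.0
```

Request:
arm_command(
  commands=[
    {"x":-0.025,"y":0.953,"z":0,"ax":0,"ay":0,"az":0.185,"gripper":-0.1},
    {"x":-0.025,"y":0.953,"z":0,"ax":0,"ay":0,"az":0.185,"gripper":-0.1},
    {"x":-0.025,"y":0.953,"z":0,"ax":0,"ay":0,"az":0.185,"gripper":-0.1},
    {"x":-0.025,"y":0.953,"z":0,"ax":0,"ay":0,"az":0.185,"gripper":-0.1},
    {"x":-0.025,"y":0.953,"z":0,"ax":0,"ay":0,"az":0.185,"gripper":-0.1},
  ],
)

```text
time_s: 39.1
eef_pos: [0.4314, 0.3672, 0.1577]
tool_rot: [-0.0, -0.197, 0.98, -0.0]
ft_force: [0.3, -0.0, -0.2]
width: 0.0506
finger_force: 0.0
```

Request:
arm_command(
  commands=[
    {"x":0,"y":0,"z":0,"ax":0,"ay":0,"az":0,"gripper":-0.1},
    {"x":0,"y":0,"z":-1,"ax":0,"ay":0,"az":0,"gripper":-0.1},
    {"x":0,"y":0,"z":-1,"ax":0,"ay":0,"az":0,"gripper":-0.1},
    {"x":0,"y":0,"z":0,"ax":0,"ay":0,"az":0,"gripper":-0.1},
    {"x":0,"y":0,"z":0,"ax":0,"ay":0,"az":0,"gripper":-0.1},
  ],
)

```text
time_s: 39.6
eef_pos: [0.4315, 0.3664, 0.1179]
tool_rot: [-0.0, -0.196, 0.981, -0.0]
ft_force: [0.2, -0.2, 0.9]
width: 0.0505
finger_force: 0.0
```

Request:
arm_command(
  commands=[
    {"x":0,"y":0,"z":-0.8,"ax":0,"ay":0,"az":0,"gripper":-0.1},
    {"x":0,"y":0,"z":-0.8,"ax":0,"ay":0,"az":0,"gripper":-0.1},
    {"x":0,"y":0,"z":-0.5,"ax":0,"ay":0,"az":0,"gripper":-0.1},
    {"x":0,"y":0,"z":0,"ax":0,"ay":0,"az":0,"gripper":-0.1},
    {"x":0,"y":0,"z":0,"ax":0,"ay":0,"az":0,"gripper":-0.1},
  ],
)

```text
time_s: 40.1
eef_pos: [0.4318, 0.3674, 0.0764]
tool_rot: [0.0, -0.197, 0.98, 0.0]
ft_force: [-0.1, 0.1, 0.0]
width: 0.0505
finger_force: 0.0
```

Now at grasp height without contact. I'll close and see.

Request:
arm_command(
  commands=[
    {"x":0,"y":0,"z":0,"ax":0,"ay":0,"az":0,"gripper":1},
    {"x":0,"y":0,"z":0,"ax":0,"ay":0,"az":0,"gripper":1},
    {"x":0,"y":0,"z":0,"ax":0,"ay":0,"az":0,"gripper":1},
    {"x":0,"y":0,"z":0,"ax":0,"ay":0,"az":0,"gripper":1},
    {"x":0,"y":0,"z":0,"ax":0,"ay":0,"az":0,"gripper":1},
  ],
)

```text
time_s: 40.6
eef_pos: [0.4313, 0.3674, 0.0757]
tool_rot: [0.0, -0.197, 0.98, 0.0]
ft_force: [-3.6, 6.7, 3.1]
width: 0.015
finger_force: 4.4
```

Request:
arm_command(
  commands=[
    {"x":0,"y":0,"z":0,"ax":0,"ay":0,"az":0,"gripper":1},
    {"x":0,"y":0,"z":0,"ax":0,"ay":0,"az":0,"gripper":1},
    {"x":0,"y":0,"z":0,"ax":0,"ay":0,"az":0,"gripper":1},
    {"x":0,"y":0,"z":0,"ax":0,"ay":0,"az":0,"gripper":1},
    {"x":0,"y":0,"z":0,"ax":0,"ay":0,"az":0,"gripper":1},
  ],
)

```text
time_s: 41.1
eef_pos: [0.431, 0.3681, 0.0757]
tool_rot: [0.0, -0.197, 0.98, 0.001]
ft_force: [-3.0, 4.2, 2.0]
width: 0.0141
finger_force: 30.0
```

Request:
arm_command(
  commands=[
    {"x":-0.02,"y":0.05,"z":0.13,"ax":0,"ay":0,"az":0,"gripper":1},
    {"x":0,"y":0,"z":0.13,"ax":0,"ay":0,"az":0,"gripper":1},
    {"x":0,"y":0,"z":0.13,"ax":0,"ay":0,"az":0,"gripper":1},
    {"x":0,"y":0,"z":0.13,"ax":0,"ay":0,"az":0,"gripper":1},
    {"x":0,"y":0,"z":0.1,"ax":0,"ay":0,"az":0,"gripper":1},
  ],
  newtons=40,
)

```text
time_s: 41.6
eef_pos: [0.4309, 0.3681, 0.088]
tool_rot: [-0.0, -0.197, 0.98, -0.0]
ft_force: [3.0, 2.3, -18.8]
width: 0.0136
finger_force: 40.0
```

Request:
arm_command(
  commands=[
    {"x":0,"y":0,"z":0,"ax":0,"ay":0,"az":0,"gripper":1},
    {"x":0,"y":0,"z":0,"ax":0,"ay":0,"az":0,"gripper":1},
    {"x":0,"y":0,"z":0,"ax":0,"ay":0,"az":0,"gripper":1},
    {"x":0,"y":0,"z":0,"ax":0,"ay":0,"az":0,"gripper":1},
    {"x":0,"y":0,"z":0,"ax":0,"ay":0,"az":0,"gripper":1},
  ],
)

```text
time_s: 42.1
eef_pos: [0.4309, 0.3682, 0.0878]
tool_rot: [-0.0, -0.197, 0.98, -0.0]
ft_force: [1.3, 0.1, -5.5]
width: 0.0137
finger_force: 40.0
```

Request:
arm_command(
  commands=[
    {"x":0,"y":0,"z":0,"ax":0,"ay":0,"az":-0.5,"gripper":1},
    {"x":0,"y":0,"z":0,"ax":0,"ay":0,"az":-0.98,"gripper":1},
    {"x":0,"y":0,"z":0,"ax":0,"ay":0,"az":-0.98,"gripper":1},
    {"x":0,"y":0,"z":0,"ax":0,"ay":0,"az":-0.98,"gripper":1},
    {"x":0,"y":0,"z":0,"ax":0,"ay":0,"az":-0.98,"gripper":1},
  ],
)

```text
time_s: 42.6
eef_pos: [0.4308, 0.3686, 0.0878]
tool_rot: [-0.0, -0.042, 0.999, 0.0]
ft_force: [0.6, 2.5, -6.7]
width: 0.0136
finger_force: 40.0
```

```bash
python3 -c "
from h import *
s=sensors.get_state();print(s['torque'],s['ft_force'],s['width'])"
```

```text
[ 0.45989374 -0.16554029 -0.00329819] [ 0.5710583   2.48192831 -6.72973561] 0.013590808574262514
```

The dial turns freely. 14.2 units of turn remain.

Request:
arm_command(
  commands=[
    {"x":0,"y":0,"z":0,"ax":0,"ay":0,"az":-1,"gripper":1},
    {"x":0,"y":0,"z":0,"ax":0,"ay":0,"az":-1,"gripper":1},
    {"x":0,"y":0,"z":0,"ax":0,"ay":0,"az":-1,"gripper":1},
    {"x":0,"y":0,"z":0,"ax":0,"ay":0,"az":-1,"gripper":1},
    {"x":0,"y":0,"z":0,"ax":0,"ay":0,"az":-1,"gripper":1},
  ],
)

```text
time_s: 43.1
eef_pos: [0.4308, 0.369, 0.0878]
tool_rot: [-0.0, 0.132, 0.991, 0.001]
ft_force: [0.4, 4.5, -8.1]
width: 0.0136
finger_force: 40.0
```

Request:
arm_command(
  commands=[
    {"x":0,"y":0,"z":0,"ax":0,"ay":0,"az":-1,"gripper":1},
    {"x":0,"y":0,"z":0,"ax":0,"ay":0,"az":-1,"gripper":1},
    {"x":0,"y":0,"z":0,"ax":0,"ay":0,"az":-1,"gripper":1},
    {"x":0,"y":0,"z":0,"ax":0,"ay":0,"az":-1,"gripper":1},
    {"x":0,"y":0,"z":0,"ax":0,"ay":0,"az":-1,"gripper":1},
  ],
)

```text
time_s: 43.6
eef_pos: [0.431, 0.3694, 0.0878]
tool_rot: [0.0, 0.302, 0.953, 0.001]
ft_force: [1.3, 5.4, -8.1]
width: 0.0134
finger_force: 40.0
```

Request:
arm_command(
  commands=[
    {"x":0,"y":0,"z":0,"ax":0,"ay":0,"az":-1,"gripper":1},
    {"x":0,"y":0,"z":0,"ax":0,"ay":0,"az":-1,"gripper":1},
    {"x":0,"y":0,"z":0,"ax":0,"ay":0,"az":-1,"gripper":1},
    {"x":0,"y":0,"z":0,"ax":0,"ay":0,"az":-1,"gripper":1},
    {"x":0,"y":0,"z":0,"ax":0,"ay":0,"az":-0.2,"gripper":1},
  ],
)

```text
time_s: 44.1
eef_pos: [0.4313, 0.3697, 0.0878]
tool_rot: [-0.0, 0.438, 0.899, 0.001]
ft_force: [3.4, 6.0, -10.0]
width: 0.0137
finger_force: 40.0
```

```bash
python3 -c "
from h import *
s=sensors.get_state();print(s['torque'],s['ft_force'],s['width'],np.degrees(2*np.arctan2(s['tool_rot'][1],s['tool_rot'][2])))"
```

```text
[ 1.13703711 -0.34821029  0.0382249 ] [  3.44044443   5.97178411 -10.01664114] 0.013665728908526848 51.93065486728921
```

Request:
arm_command(
  commands=[
    {"x":0,"y":0,"z":-0.13,"ax":0,"ay":0,"az":0,"gripper":1},
    {"x":0,"y":0,"z":-0.13,"ax":0,"ay":0,"az":0,"gripper":1},
    {"x":0,"y":0,"z":-0.13,"ax":0,"ay":0,"az":0,"gripper":1},
    {"x":0,"y":0,"z":-0.13,"ax":0,"ay":0,"az":0,"gripper":1},
    {"x":0,"y":0,"z":-0.12,"ax":0,"ay":0,"az":0,"gripper":1},
  ],
)

```text
time_s: 44.6
eef_pos: [0.4313, 0.3698, 0.0763]
tool_rot: [0.0, 0.437, 0.9, 0.002]
ft_force: [-0.6, 5.1, 1.8]
width: 0.0139
finger_force: 40.0
```

Request:
arm_command(
  commands=[
    {"x":0,"y":0,"z":0,"ax":0,"ay":0,"az":0,"gripper":1},
    {"x":0,"y":0,"z":0,"ax":0,"ay":0,"az":0,"gripper":1},
    {"x":0,"y":0,"z":0,"ax":0,"ay":0,"az":0,"gripper":1},
    {"x":0,"y":0,"z":0,"ax":0,"ay":0,"az":0,"gripper":1},
    {"x":0,"y":0,"z":0,"ax":0,"ay":0,"az":0,"gripper":1},
  ],
)

```text
time_s: 45.1
eef_pos: [0.4313, 0.3698, 0.076]
tool_rot: [0.0, 0.437, 0.9, 0.002]
ft_force: [0.8, 6.3, -1.9]
width: 0.0136
finger_force: 40.0
```

Request:
arm_command(
  commands=[
    {"x":0,"y":0,"z":-0.05,"ax":0,"ay":0,"az":0,"gripper":1},
    {"x":0,"y":0,"z":-0.05,"ax":0,"ay":0,"az":0,"gripper":1},
    {"x":0,"y":0,"z":-0.05,"ax":0,"ay":0,"az":0,"gripper":1},
    {"x":0,"y":0,"z":0,"ax":0,"ay":0,"az":0,"gripper":1},
    {"x":0,"y":0,"z":0,"ax":0,"ay":0,"az":0,"gripper":1},
  ],
)

```text
time_s: 45.6
eef_pos: [0.4314, 0.3698, 0.0755]
tool_rot: [0.001, 0.437, 0.9, 0.002]
ft_force: [-5.5, 2.5, 17.8]
width: 0.0136
finger_force: 40.0
```

Firmly seated: 18 N and no further travel. I'll release and retreat.

Request:
arm_command(
  commands=[
    {"x":0,"y":0,"z":0,"ax":0,"ay":0,"az":0,"gripper":-0.1},
    {"x":0,"y":0,"z":0,"ax":0,"ay":0,"az":0,"gripper":-0.1},
    {"x":0,"y":0,"z":0,"ax":0,"ay":0,"az":0,"gripper":-0.1},
    {"x":0,"y":0,"z":0,"ax":0,"ay":0,"az":0,"gripper":-0.1},
    {"x":0,"y":0,"z":0,"ax":0,"ay":0,"az":0,"gripper":-0.1},
  ],
)

```text
time_s: 46.1
eef_pos: [0.4308, 0.3681, 0.0719]
tool_rot: [-0.0, 0.437, 0.9, -0.0]
ft_force: [0.3, 0.5, -0.3]
width: 0.0481
finger_force: 0.0
```

Request:
arm_command(
  commands=[
    {"x":0,"y":0,"z":0.5,"ax":0,"ay":0,"az":0,"gripper":-0.1},
    {"x":0,"y":0,"z":1,"ax":0,"ay":0,"az":0,"gripper":-0.1},
    {"x":0,"y":0,"z":1,"ax":0,"ay":0,"az":0,"gripper":-0.1},
    {"x":0,"y":0,"z":1,"ax":0,"ay":0,"az":0,"gripper":-0.1},
    {"x":0,"y":0,"z":1,"ax":0,"ay":0,"az":0,"gripper":-0.1},
  ],
)

```text
time_s: 46.6
eef_pos: [0.4309, 0.3683, 0.1637]
tool_rot: [0.0, 0.437, 0.9, 0.0]
ft_force: [-0.1, 0.1, 0.2]
width: 0.051
finger_force: 0.0
```

Request:
arm_command(
  commands=[
    {"x":-1,"y":0.2,"z":0,"ax":0,"ay":0,"az":0,"gripper":-0.1},
    {"x":-1,"y":0.2,"z":0,"ax":0,"ay":0,"az":0,"gripper":-0.1},
    {"x":-1,"y":0.2,"z":0,"ax":0,"ay":0,"az":0,"gripper":-0.1},
    {"x":-1,"y":0.2,"z":0,"ax":0,"ay":0,"az":0,"gripper":-0.1},
    {"x":-1,"y":0.2,"z":0,"ax":0,"ay":0,"az":0,"gripper":-0.1},
  ],
)

```text
time_s: 47.1
eef_pos: [0.3299, 0.3885, 0.1626]
tool_rot: [0.0, 0.437, 0.9, 0.0]
ft_force: [-1.1, 0.3, 1.4]
width: 0.0501
finger_force: 0.0
```

Request:
arm_command(
  commands=[
    {"x":-1,"y":0.4,"z":0,"ax":0,"ay":0,"az":0,"gripper":-0.1},
    {"x":-1,"y":0.4,"z":0,"ax":0,"ay":0,"az":0,"gripper":-0.1},
    {"x":-1,"y":0.4,"z":0,"ax":0,"ay":0,"az":0,"gripper":-0.1},
    {"x":-1,"y":0.4,"z":0,"ax":0,"ay":0,"az":0,"gripper":-0.1},
    {"x":-1,"y":0.4,"z":0,"ax":0,"ay":0,"az":0,"gripper":-0.1},
  ],
)

```text
time_s: 47.6
eef_pos: [0.2297, 0.4287, 0.1626]
tool_rot: [0.0, 0.437, 0.9, 0.0]
ft_force: [-0.0, -0.0, -0.2]
width: 0.0505
finger_force: 0.0
```

Run:
```python
from h import *
b=snap('side','s7.png');a=snap('top','t7.png')
w=np.zeros((560,800,3),np.uint8);w[:280,:400]=cv2.resize(np.ascontiguousarray(b[130:270,300:500]),(400,280),interpolation=2);w[280:,:400]=cv2.resize(np.ascontiguousarray(b[90:160,390:490]),(400,280),interpolation=2);w[:280,400:]=cv2.resize(np.ascontiguousarray(a[185:255,110:210]),(400,280),interpolation=2);w[280:,400:]=cv2.resize(np.ascontiguousarray(a[130:270,190:390]),(400,280),interpolation=2)
cv2.imwrite('pics/c12.png',w[:,:,::-1])
```

```text
(no output)
```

View pics/c12.png

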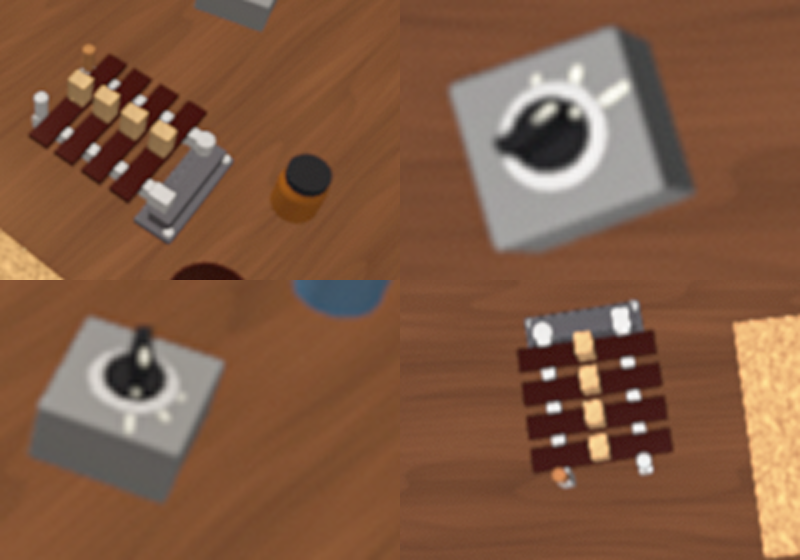

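The picture shows all four lids square on both arms with gaps between them. The dial's pointer lines up with the longest mark, and the robot is clear of everything.

```bash
python3 -c "
from h import *
print(order.sign_off())"
```

```text
the job is handed in; nothing more can be done
None
```

I handed the job in at about 48 s, and sign-off gave no verdict. The brace is at its end stop and all four lacquered lids lie across both arms with clear gaps. The timer is on the longest mark and fully pushed in, and I left the bowl, jar, blue box and white look-alikes alone.

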